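# Hang the lift-off guard door on its two hinge pins and shut it

## Robot

A 6-joint arm with a two-finger parallel gripper is mounted at the origin on a cart in front of the work surface, level with it; the furniture and walls round the work are solid. World frame = base frame: x ahead of the robot, y to its left, z up, the work surface at z = 0. Lengths are in m, angles in rad, forces in N, time in s.
With the tool pointing down it reaches from about 0.25 to 0.775 m from the base axis. Payload 4 kg.
Tool frame: the origin (TCP) lies between the finger pads; the fingertips stand 25 mm ahead of it and the grasp point (between the pads) lies 6 mm ahead of it (robot.tip_reach is the z of the fingertips in the tool frame, in m); z points along the fingers, y is the line along which they close (so a half turn about z gives the same grasp; the last joint's range is limited). The gripper opens to 94 mm and grips with 3 to 60 N. Pads are 16 mm wide; open, the fingers measure 119 mm over their backs; the gripper's body (75 mm by 177 mm) begins 78 mm behind the grasp point.
Start: joints at [1.04, 0.087, 1.371, -0, 1.684, -0.103], TCP at [0.228, 0.5, 0.209] pointing down, gripper open.
Joint ranges: [-3.1, 3.1], [-0.76, 2.03], [0.27, 2.55], [-1.08, 4.22], [0.17, 2.65], [-2.57, 2.57]. Speed limits (rad/s): [2.79, 2.79, 3.14, 3.14, 3.14, 3.14].

## Interface

Orientations are given as [roll, pitch, yaw] about the fixed x, y, z axes, in that order (R = Rz(yaw) Ry(pitch) Rx(roll)).
In Python, from bench import robot gives the robot as it stands. The module is installed in compiled form; this text tells all that it offers.
- The arm moves only by the shell command python3 -m handwheel 'ROWS'. ROWS is JSON, a list of rows, each a list of 3 entries, a list of its own where there are three numbers: the turn, a rotation vector about the world's x, y, z in units of 90 degrees (1.0 is 90 degrees), then the shift along the world's x, y, z in units of 0.05 m (1.0 is 0.05 m), then the closure, from 0 (fully open) to 1 (shut). A call has 1 to 5 rows; each row shifts and turns the commanded pose from where the row before left it; what a row does not reach is not made up. A row lasts 1/10 s, in which the tool goes at most 50 mm and 8.59 degrees, less where a joint would pass 70% of its speed; a pose out of reach is approached as far as the arm can. A call with a number of a shift or a turn outside -1 to 1 is refused whole. A call with a gripper value outside its range is refused whole. The fingers move at their own pace and stop on an object; the grip force is fixed at half the most. Time passes only in rows, so rows that do not move let the fingers close. It gives the time, the measured TCP pose, the force, the opening and the grip force at its end, in the units of the state.
- robot.get_obs(): the state, without advancing time (a new reading comes with each control period).
- robot.snapshot(name): name is "scene" or "top" or "wrist"; returns (picture, depth): 480x640x3 uint8, red, green, blue; 480x640 float32, m along the optical axis (not along the pixel's ray), 0 where there is no reading.
- robot.calibration(name): a dict with "mtx" (3x3 intrinsics, pixels), "extrinsics" (4x4, takes a point from camera to world coordinates); the wrist camera has in their place "hand_eye" (4x4, takes a point from camera to tool coordinates, whose origin is the TCP and whose axes are the flange's). Camera axes: x right, y down, z forward; pixel columns grow to the right and rows downward; lengths in m; the calibration is good to about 2 mm. A picture is of the moment at which its call begins: read the wrist's pose just before it. calibration takes no time and is no camera call.
- robot.close_job(): hands the job in; it is judged then, once.
Trained networks look in the newest picture that a camera, given by its name, has taken for a name from the list of things; names that differ only in an ending like _2 or _b are one class to them, and where a whole thing is asked for, a point or a joint stands for the part that bears it (a point fixed in the world has none). Each returns a list of dicts, best first, with "p" (0 to 1); they miss things now and then, are a little off and sometimes report something else, mostly with a low value. They report only what shows in the picture. A call takes as long as a camera call. They do not tell look-alikes from the thing itself.
- robot.boxes_of(query, camera): "bbox" ([left, top, right, bottom] in pixels, round what is visible of it).
The state is a dict: "time": time; "joint_positions": joint angles; "qvel": joint speeds; "joint_torque": joint torques, N m; "tool_pos": TCP position; "ee_rot": TCP orientation; "wrist_force": force on the tool from outside, world axes, zero at the start; "wrist_torque": the same for the moment, N m; "width": finger opening in m; "finger_force": force on a finger pad.
Only numpy, scipy, OpenCV 4.12 (cv2) and the standard library are available. Lean on these libraries where they do the work, as an engineer would, in place of code of your own. Each camera call takes 0.05 s, during which the arm holds its last target. There are 200 camera calls.

## Task

Lift the aluminium guard door out of its parking rack, hang it on the bench guard by lowering both of its knuckles fully home onto the two upright hinge pins, then swing it shut against the rubber bumper and let go. Do it by feel and gently: do not force the door or press hard on the guard, and leave the things standing around where they are.

Things in the scene. Friction and masses are not known exactly. Their poses are not given: they have to be found in the camera images.
- leaf: lift-off aluminium guard door, about 0.25 kg, balance point 38 mm from the knuckle axis, loose, parked upright, leaning a little. Panel 4 mm thick, 110 mm high, from 14 to 120 mm along x; its top rail (z 88 to 110 mm, whole width) is 10 mm thick: grip it there from above. Origin: on the knuckle axis, level with the lower edge; x runs to the free edge, y square to the panel, z up
- knuckle (a point): centre of the lower knuckle's underside, 12 mm above the door's lower edge. The two steel knuckles are on one upright axis 70 mm apart (undersides at leaf z 12 and 82 mm): outside diameter 24, height 14, round through bore 10 mm. Axes as the leaf's
- free_edge (a point): middle of the door's free upright edge on the top rail, 120 mm from the knuckle axis, 99 mm above the lower edge
- guard: fixed bench guard, base 95 x 184 mm, sheet walls 90 mm high, open at the front (-x); origin on the table, 55 mm behind the base's front edge, z up. Hinge post at (-23, 75) mm, strike post at (-50, -41) mm, both 126 mm high. Shut, the door lies across the front, from the pins along guard -y. Open, it points to guard -x; it swings about the pins from there, over the table, to shut
- pin_nominal (a point): where the lower pin's shoulder would be with the pin bracket in mid setting: guard (-70, 75, 32) mm; axes as the guard's. The bracket is clamped tight but in slots: the real pins stand up to 5 mm off this in guard x and in y, upright. Pins 7.5 mm thick, 12 mm tall with 1 mm chamfer, shoulders at z 32 and 102 mm on 8 mm thick arms that run to guard +x into the post; door home: knuckle undersides on shoulders
- bumper (a point): centre of the front face of the rubber bumper on the strike post, at guard (-65, -41, 113) mm; the shut door's top rail rests against it
- rack: fixed dark steel parking rack: base 112 x 70 x 8 mm, two cheeks 86 mm long, 44 mm high (from the table), with a slot 7 mm wide along rack x between them, in which the door's lower edge stands, 8 mm above the table; origin centre of underside. A big grey bowl, 185 mm high, stands between rack and guard
- cup: bystander: plain steel measuring cup, 54 mm wide, 70 mm high; origin centre of underside
- bottle: bystander: dropper oil bottle with pointed red top, 49 mm wide, 150 mm high; origin centre of underside
- box_caps: bystander: small brown carton, 70 x 70 x 55 mm; origin centre of underside
Not all that is in view belongs to the job. There is more than one size of the leaf; the one meant has the size given above.

How it is judged:
By the outcome, as a careful person would: the job done as asked, in the order asked, and still so for the second after the job is handed in, with the robot touching nothing.
It also fails if it takes over 72 s, if anything falls off the work surface, if the arm or the gripper's body presses on something with over 40 N, if the wrist force passes 120 N, or if a joint passes its speed limit or range.

## Working session

There is one attempt and no reset: what is moved stays moved. The work goes in short steps, Python scripts to look and compute and a shell command to move; the robot and the scene stay as the last step left them, time stands still between calls to the robot, and variables do not carry over. Pictures are saved under pics/ and viewed, at most 10 in all, crops included, and the job is handed in when it is done.

```bash
mkdir -p pics
cat > h.py <<'E'
import numpy as np, cv2
from bench import robot
from scipy.spatial.transform import Rotation as R
def cam(n):
    o=robot.get_obs(); p,d=robot.snapshot(n); c=robot.calibration(n)
    if n=='wrist':
        T=np.eye(4); T[:3,:3]=R.from_euler('xyz',o['ee_rot']).as_matrix(); T[:3,3]=o['tool_pos']; E=T@np.array(c['hand_eye'])
    else: E=np.array(c['extrinsics'])
    return p,d,np.array(c['mtx']),E
def cloud(d,K,E):
    v,u=np.mgrid[0:480,0:640]
    P=np.stack([(u-K[0,2])/K[0,0]*d,(v-K[1,2])/K[1,1]*d,d],-1)
    W=P@E[:3,:3].T+E[:3,3]; W[d==0]=np.nan
    return W
E
python3 - <<'E'
from h import *
o=robot.get_obs(); print(o)
ims=[]
for n in ['scene','top']:
    p,d,K,E=cam(n); np.savez(n+'0.npz',p=p,d=d,K=K,E=E)
    print(n,K.round(0).tolist(),E.round(3).tolist())
    for q in ['leaf','guard','rack','cup','bottle','box_caps','knuckle','bumper']:
        print(q,[(np.round(b['bbox']).astype(int).tolist(),round(b['p'],2)) for b in robot.boxes_of(q,n)][:4])
    cv2.imwrite(f'pics/{n}0.png',p[...,::-1])
E
```

```text
{'time': 0.0, 'joint_positions': array([ 1.03987465e+00,  8.79505110e-02,  1.37222657e+00, -3.59256139e-05,
        1.68364112e+00, -1.03069896e-01]), 'qvel': array([-0.0004341 , -0.00097919, -0.00025313, -0.00028569,  0.00082283,
       -0.00070136]), 'joint_torque': array([-1.98774255e-04, -3.40190935e+01, -3.02421892e+01,  7.17311958e-02,
        3.29877832e-02, -1.64940998e-04]), 'tool_pos': array([0.22792535, 0.4999462 , 0.2082207 ]), 'ee_rot': array([-3.13937525e+00, -1.93463999e-04,  2.71373665e+00]), 'wrist_force': array([ 0.22349629, -0.54191292,  1.15289935]), 'wrist_torque': array([-0.04639618, -0.0174308 ,  0.02499921]), 'finger_force': 0.0, 'width': 0.09425082942265212}
scene [[456.0, 0.0, 312.0], [0.0, 456.0, 242.0], [0.0, 0.0, 1.0]] [[-0.798, -0.402, 0.449, -0.113], [-0.603, 0.537, -0.591, 0.839], [-0.003, -0.742, -0.671, 1.052], [0.0, 0.0, 0.0, 1.0]]
leaf [([384, 179, 410, 209], 0.81), ([312, 185, 327, 206], 0.51)]
guard [([235, 292, 258, 359], 0.6)]
rack [([234, 291, 255, 360], 0.42)]
cup [([222, 383, 248, 420], 0.71)]
bottle [([169, 347, 195, 389], 0.71)]
box_caps [([419, 182, 438, 195], 0.55)]
knuckle [([386, 184, 406, 207], 0.84), ([310, 186, 331, 197], 0.55)]
bumper [([232, 294, 257, 362], 0.68)]
top [[519.0, 0.0, 319.0], [0.0, 519.0, 241.0], [0.0, 0.0, 1.0]] [[-0.025, -0.994, 0.106, 0.322], [-1.0, 0.025, 0.0, -0.024], [-0.003, -0.106, -0.994, 1.859], [0.0, 0.0, 0.0, 1.0]]
leaf [([416, 240, 437, 275], 0.78), ([384, 180, 391, 208], 0.49)]
guard [([192, 228, 252, 282], 0.72)]
rack [([406, 243, 439, 281], 0.67)]
cup [([153, 280, 177, 296], 0.6)]
bottle [([150, 234, 170, 251], 0.69)]
box_caps [([454, 263, 484, 289], 0.78)]
knuckle [([382, 179, 387, 210], 0.62), ([418, 240, 437, 277], 0.58)]
bumper []
```

Run:
```python
import numpy as np,cv2
a=np.load('top0.npz')['p'][140:340,120:520,::-1]
cv2.imwrite('pics/topc.png',cv2.resize(a,(800,400),interpolation=cv2.INTER_CUBIC))
```

```text
(no output)
```

View pics/topc.png

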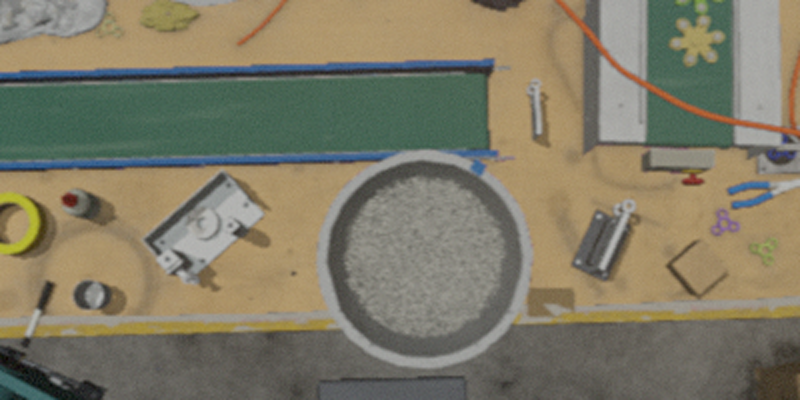

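View pics/scene0.png

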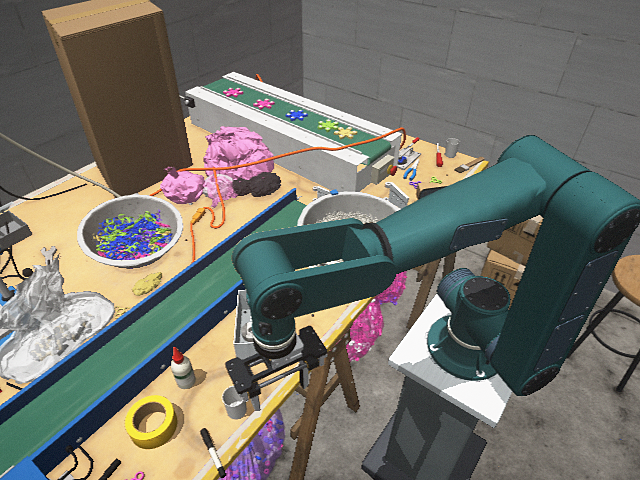

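The top crop shows two doors. One stands in the dark rack at crop (622,230), full (431,255). The other is smaller and lighter, at crop (536,108), full (388,194). The guard is at crop (205,230), with its hinge side at lower left (180,270). I'll measure both doors and confirm in an enlarged crop.

Run:
```python
from h import *
z=np.load('top0.npz'); W=cloud(z['d'],z['K'],z['E']); p=z['p']
def reg(u0,v0,u1,v1,zmin,zmax):
    w=W[v0:v1,u0:u1].reshape(-1,3); w=w[(w[:,2]>zmin)&(w[:,2]<zmax)]; return w
def rect(w,n):
    r=cv2.minAreaRect((w[:,:2]*1000).astype(np.float32)); print(n,len(w),'z',w[:,2].min().round(3),np.median(w[:,2]).round(3),w[:,2].max().round(3),'c',np.round(r[0],1),'size',np.round(r[1],1),'ang',round(r[2],1))
rect(reg(405,235,442,285,.08,.16),'rackdoor'); rect(reg(405,235,442,285,.03,.06),'cheeks'); rect(reg(405,235,442,285,.02,.16),'all')
rect(reg(378,175,398,215,.01,.16),'other')
rect(reg(188,224,256,286,.01,.16),'guard'); rect(reg(188,224,256,286,.1,.16),'posts')
for n,b in dict(cup=(150,275,182,300),bottle=(146,230,174,255),box=(450,258,490,292),bowl=(270,205,395,330)).items(): rect(reg(*b,.02,.25),n)
ws=reg(188,224,256,286,.095,.16); print(ws[np.argsort(ws[:,0])].round(3).tolist())
a=p[165:290,365:495,::-1]; b=p[215:300,140:270,::-1]
cv2.imwrite('pics/doors.png',np.vstack([cv2.resize(a,None,fx=4,fy=4,interpolation=3)[:320],cv2.resize(b,(520,280))]) if 0 else cv2.resize(a,None,fx=4.5,fy=4.5,interpolation=3))
```

```text
rackdoor 154 z 0.091 0.112 0.125 c [ 446.2 -390.1] size [ 21.9 129. ] ang 67.1
cheeks 128 z 0.03 0.041 0.059 c [ 448.7 -382.8] size [ 17.4 126.7] ang 62.1
all 332 z 0.021 0.07 0.125 c [ 448.5 -385.2] size [ 22.3 129.3] ang 61.2
other 133 z 0.011 0.07 0.089 c [ 686.1 -265.7] size [ 38.4 115.5] ang 80.5
guard 1015 z 0.01 0.04 0.138 c [478.4 316.4] size [214.8 208.9] ang 90.0
posts 182 z 0.101 0.123 0.138 c [466.6 302.9] size [ 84.5 185.2] ang 55.7
cup 137 z 0.02 0.048 0.08 c [369.2 516.1] size [54.9 48.3] ang 88.6
bottle 223 z 0.02 0.084 0.148 c [528.4 533.7] size [48.7 44.9] ang 36.3
box 470 z 0.021 0.052 0.064 c [ 390.7 -542.8] size [71.1 71.5] ang 38.4
bowl 10604 z 0.021 0.114 0.2 c [440.9 -58.1] size [418.6 409.1] ang 89.2
[[0.384, 0.334, 0.101], [0.384, 0.337, 0.102], [0.387, 0.339, 0.109], [0.387, 0.338, 0.101], [0.388, 0.335, 0.095], [0.388, 0.345, 0.101], [0.391, 0.339, 0.112], [0.391, 0.337, 0.106], [0.391, 0.343, 0.107], [0.391, 0.332, 0.097], [0.391, 0.347, 0.105], [0.391, 0.335, 0.097], [0.394, 0.338, 0.117], [0.394, 0.338, 0.102], [0.394, 0.347, 0.106], [0.394, 0.335, 0.09
[... 3617 characters left out ...]
0.246, 0.099], [0.478, 0.257, 0.135], [0.478, 0.251, 0.128], [0.478, 0.261, 0.131], [0.478, 0.248, 0.127], [0.478, 0.271, 0.133], [0.478, 0.265, 0.13], [0.478, 0.268, 0.128], [0.479, 0.276, 0.124], [0.479, 0.256, 0.118], [0.48, 0.248, 0.104], [0.481, 0.264, 0.131], [0.482, 0.258, 0.129], [0.482, 0.255, 0.126], [0.482, 0.269, 0.125], [0.482, 0.262, 0.122], [0.483, 0.273, 0.12], [0.483, 0.254, 0.114], [0.483, 0.252, 0.106], [0.484, 0.254, 0.134], [0.484, 0.39, 0.095], [0.485, 0.267, 0.134], [0.485, 0.265, 0.129], [0.485, 0.262, 0.125], [0.485, 0.253, 0.121], [0.485, 0.259, 0.122], [0.489, 0.259, 0.124], [0.489, 0.256, 0.123], [0.489, 0.262, 0.122], [0.504, 0.365, 0.099], [0.567, 0.286, 0.102]]
```

View pics/doors.png

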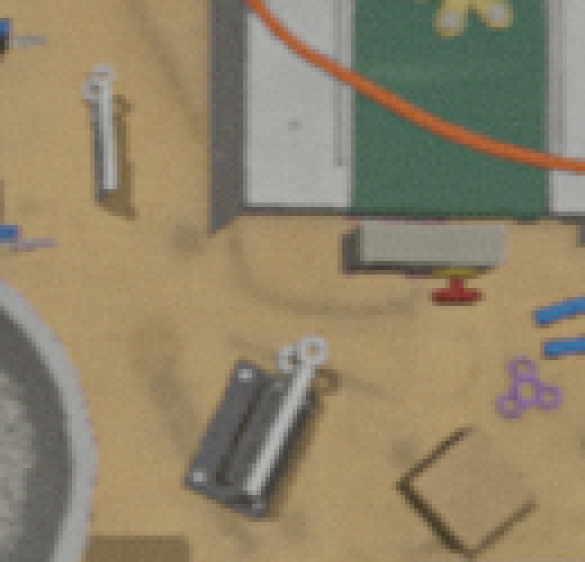

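The rack door fits: its length is about 129 mm (120 plus the 12 mm knuckle radius) and its top is at about 118 mm, which is 8 plus 110. The other door at full (388,194) is smaller and only about 90 mm high, so it's a look-alike. Next I'll see what the wrist camera shows of the guard from here.

```bash
python3 - <<'E'
from h import *
p,d,K,E=cam('wrist'); print(K.round(1).tolist(),np.array(robot.calibration('wrist')['hand_eye']).round(3).tolist())
print(E.round(3).tolist(), (d>0).mean())
# where does the guard (0.478,0.316) project?
for P in [(.478,.316,.1),(.3875,.3365,.114),(.424,.366,.126)]:
    q=np.linalg.inv(E)@np.array([*P,1]); print((K@q[:3]/q[2]).round(0), q[2].round(3))
cv2.imwrite('pics/w0.png',p[...,::-1])
E
python3 -m handwheel '[[[0,0,0],[0,0,1],0],[[0,0,0],[0.4,-1,1],0],[[0,0,0],[0.4,-1,0.6],0],[[0,0,0],[0.4,-1,0],0],[[0,0,0],[0,0,0],0]]'
python3 - <<'E'
from h import *
robot.get_obs()
p,d,K,E=cam('wrist'); np.savez('w1.npz',p=p,d=d,K=K,E=E)
cv2.imwrite('pics/w1.png',p[...,::-1]); print(robot.get_obs()['joint_positions'].round(3))
for P in [(.478,.316,.1),(.3875,.3365,.114),(.424,.366,.126)]:
    q=np.linalg.inv(E)@np.array([*P,1]); print((K@q[:3]/q[2]).round(0), q[2].round(3))
E
```

```text
[[352.6, 0.0, 310.7], [0.0, 352.6, 235.2], [0.0, 0.0, 1.0]] [[0.001, -0.972, -0.233, 0.066], [1.0, 0.002, -0.001, -0.001], [0.002, -0.233, 0.972, -0.176], [0.0, 0.0, 0.0, 1.0]]
[[0.414, 0.885, 0.212, 0.167], [0.91, -0.402, -0.098, 0.527], [-0.001, 0.233, -0.972, 0.385], [0.0, 0.0, 0.0, 1.0]] 0.9738151041666666
[249. 520.   1.] 0.363
[222. 459.   1.] 0.329
[267. 489.   1.] 0.322
time: 1.45
tool_pos: [0.2786, 0.376, 0.3201]
ee_rot: [3.138, 0.003, 2.707]
wrist_force: [0.3, 0.7, 0.3]
width: 0.094
finger_force: 0.0
[ 0.816 -0.092  1.334  0.     1.897 -0.322]
[334. 370.   1.] 0.449
[320. 310.   1.] 0.414
[356. 331.   1.] 0.407
```

View w1.

View pics/w1.png

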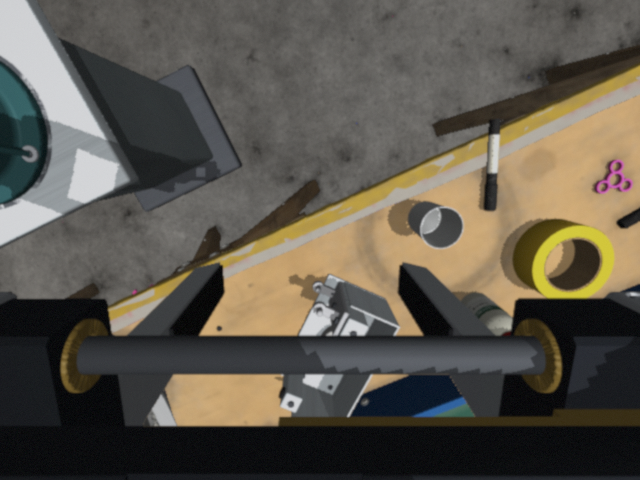

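The wrist view shows the pin bracket at (320,300) and the guard partly hidden by the gripper. I'll turn the tool so its camera side faces the guard.

```bash
python3 -m handwheel '[[[0,0,-0.095],[0.2,-0.3,0],0],[[0,0,-0.095],[0.2,-0.3,0],0],[[0,0,-0.095],[0.2,-0.3,0],0],[[0,0,-0.095],[0.2,-0.3,0],0],[[0,0,-0.095],[0.2,-0.3,0],0]]' >/dev/null
python3 -m handwheel '[[[0,0,-0.095],[0,0,-0.3],0],[[0,0,-0.095],[0,0,-0.3],0],[[0,0,-0.095],[0,0,-0.3],0],[[0,0,-0.095],[0,0,-0.3],0],[[0,0,-0.095],[0,0,0],0]]' >/dev/null
python3 -m handwheel '[[[0,0,-0.095],[0,0,0],0],[[0,0,-0.095],[0,0,0],0],[[0,0,-0.095],[0,0,0],0],[[0,0,-0.05],[0,0,0],0],[[0,0,0],[0,0,0],0]]'
python3 - <<'E'
from h import *
p,d,K,E=cam('wrist'); np.savez('w2.npz',p=p,d=d,K=K,E=E)
cv2.imwrite('pics/w2.png',p[...,::-1]); print(robot.get_obs()['joint_positions'].round(3))
for P in [(.478,.316,.1),(.3875,.3365,.114),(.424,.366,.126),(.476,.258,.126)]:
    q=np.linalg.inv(E)@np.array([*P,1]); print((K@q[:3]/q[2]).round(0), q[2].round(3))
E
```

```text
time: 3.0
tool_pos: [0.3261, 0.3055, 0.257]
ee_rot: [-3.141, 0.001, 0.697]
wrist_force: [0.3, -0.8, 0.4]
width: 0.094
finger_force: 0.0
[ 0.625 -0.148  1.506  0.     1.785  1.498]
[411.  84.   1.] 0.31
[327. 150.   1.] 0.309
[330.  90.   1.] 0.287
[469. 128.   1.] 0.294
```

View pics/w2.png

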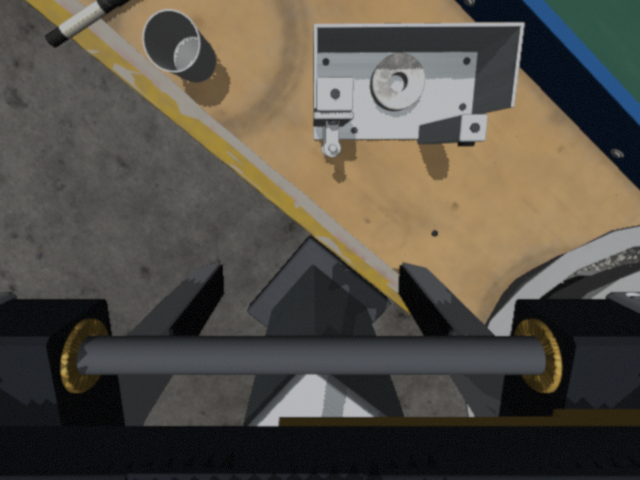

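The guard is clearly seen: hinge post top about (335,94), strike post (474,127), bumper about (466,144), upper pin about (333,147). I'll enlarge the pin.

Run:
```python
from h import *
z=np.load('w2.npz'); p,d,K,E=[z[k] for k in 'pdKE']
a=cv2.resize(p[70:165,305:365,::-1],None,fx=6,fy=6,interpolation=cv2.INTER_CUBIC)
b=cv2.resize(p[105:165,430:500,::-1],None,fx=6,fy=6,interpolation=cv2.INTER_CUBIC)
c=np.zeros((570,790,3),np.uint8); c[:570,:360]=a; c[:360,370:790]=b
cv2.imwrite('pics/pin.png',c)
W=cloud(d,K,E)
print((W[138:158:2,324:344:2,2]*1000).round(0))
def at(u,v,zz):
    r=E[:3,:3]@np.array([(u-K[0,2])/K[0,0],(v-K[1,2])/K[1,1],1]); return (E[:3,3]+r*(zz-E[2,3])/r[2]).round(4)
print('pin',at(333,147,.114),'hinge',at(335,94,.126),'strike',at(474,127,.126))
# wall top
m=(W[...,2]>.084)&(W[...,2]<.095); v,u=np.where(m); s=(u>300)&(v<170)&(u<540); r=cv2.minAreaRect((W[v[s],u[s],:2]*1000).astype(np.float32)); print(r)
```

```text
[[ 33. 103. 101. 103. 102. 102. 103.  nan   5.   4.]
 [ 33. 102. 102. 101. 102. 101. 101. 102.   0.   0.]
 [ 33. 103. 101. 102. 103. 102. 102. 103.   1.   0.]
 [103. 102. 103. 103. 114. 102. 101. 102.   1.   1.]
 [102. 102. 102. 114. 114. 115. 114. 103.   2.   1.]
 [103. 103. 113. 115. 115. 114. 114. 102. 101.   0.]
 [102. 102. 103. 115. 114. 113. 102. 102.  -0.   0.]
 [103. 102. 103. 101. 113. 101. 103. 102.  -1.  -1.]
 [ 31. 102. 102. 103. 103. 102. 103.   1.   0.   2.]
 [  0.   1. 101. 102. 102. 102.  -0.   1.   1.  -0.]]
pin [0.3925 0.3342 0.114 ] hinge [0.4247 0.3609 0.126 ] strike [0.4797 0.2554 0.126 ]
((489.4429016113281, 309.32537841796875), (111.53523254394531, 203.34934997558594), 45.66429138183594)
```

View pics/pin.png

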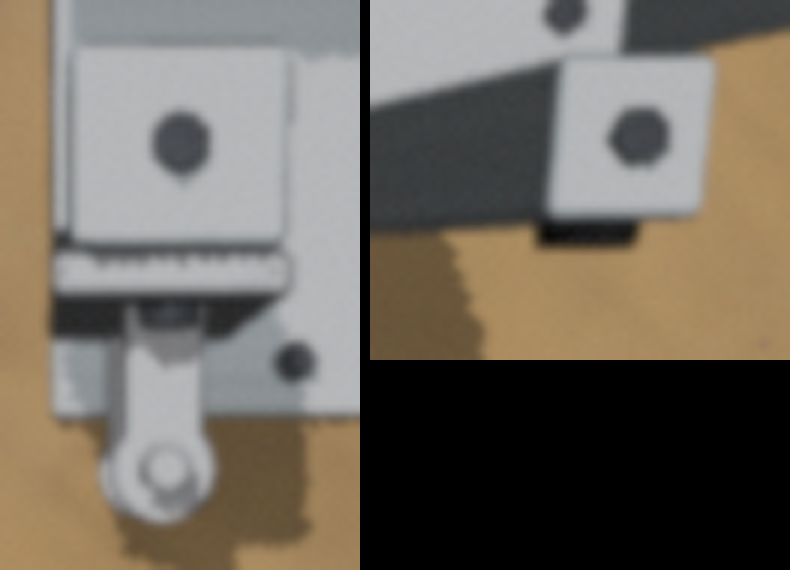

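```bash
python3 - <<'E'
from h import *
z=np.load('w2.npz'); p,d,K,E=[z[k] for k in 'pdKE']
W=cloud(d,K,E)
w=W[130:165,315:350].reshape(-1,3); w=w[(w[:,2]>.111)&(w[:,2]<.118)]; print(len(w),w.mean(0).round(4))
for n,(u0,v0,u1,v1) in dict(h=(310,70,362,118),s=(450,108,500,150)).items():
    w=W[v0:v1,u0:u1].reshape(-1,3); w=w[(w[:,2]>.123)&(w[:,2]<.130)]; print(n,len(w),w[:,2].mean().round(4),cv2.minAreaRect((w[:,:2]*1000).astype(np.float32)))
E
python3 -m handwheel '[[[0,0,-0.09],[0,-0.5,0.5],0],[[0,0,-0.09],[0.1,-0.9,0.5],0],[[0,0,-0.09],[0.1,-0.9,0],0],[[0,0,-0.09],[0.1,-0.9,0],0],[[0,0,-0.09],[0.1,-0.9,0],0]]' >/dev/null
python3 -m handwheel '[[[0,0,-0.09],[0.1,-0.9,0],0],[[0,0,-0.09],[0.1,-0.9,0],0],[[0,0,-0.09],[0.1,-0.9,0],0],[[0,0,-0.02],[0.1,-0.9,0],0],[[0,0,0],[0.1,-0.9,0],0]]'
python3 -m handwheel '[[[0,0,0],[0.1,-0.9,0],0],[[0,0,0],[0.1,-0.9,0],0],[[0,0,0],[0.1,-0.9,0],0],[[0,0,0],[0.1,-0.9,-0.5],0],[[0,0,0],[0.1,-0.9,-0.5],0]]'
```

```text
58 [0.3915 0.3341 0.1139]
h 1221 0.1262 ((424.11767578125, 361.186767578125), (25.544559478759766, 29.7346134185791), 40.2154655456543)
s 734 0.1264 ((478.8268737792969, 255.80393981933594), (21.75395965576172, 22.0451717376709), 39.95028305053711)
time: 4.05
tool_pos: [0.3716, -0.1256, 0.3069]
ee_rot: [-3.141, -0.0, -0.465]
wrist_force: [0.1, 1.1, -1.2]
width: 0.0942
finger_force: 0.0
time: 4.55
tool_pos: [0.3969, -0.3481, 0.2585]
ee_rot: [3.141, -0.002, -0.465]
wrist_force: [0.2, 0.5, 0.4]
width: 0.0942
finger_force: 0.0
```

Run:
```python
from h import *
p,d,K,E=cam('wrist'); np.savez('w3.npz',p=p,d=d,K=K,E=E)
cv2.imwrite('pics/w3.png',p[...,::-1])
W=cloud(d,K,E); x=W[:260]
m=(x[...,2]>.095)&(x[...,2]<.135)&(x[...,0]>.33)&(x[...,0]<.58)
w=x[m]; print(len(w), np.histogram(w[:,2],bins=8)); 
t=w[w[:,2]>.112]; print('top rail',cv2.minAreaRect((t[:,:2]*1000).astype(np.float32)),t[:,2].mean())
k=w[w[:,2]<.112]; print('knuckle?',len(k),k.mean(0),cv2.minAreaRect((k[:,:2]*1000).astype(np.float32)))
```

```text
11361 (array([  40,  487,  202,  837, 4023, 4830,  775,  167]), array([0.09501108, 0.10000775, 0.10500442, 0.11000109, 0.11499776,
       0.11999443, 0.1249911 , 0.12998777, 0.13498444]))
top rail ((477.2581787109375, -240.6155242919922), (333.2630615234375, 115.96367645263672), 72.54069519042969) 0.12042099919394993
knuckle? 860 [ 0.49054517 -0.32836766  0.10537344] ((476.94085693359375, -251.47215270996094), (352.3217468261719, 95.65385437011719), 84.28701782226562)
```

View pics/w3.png

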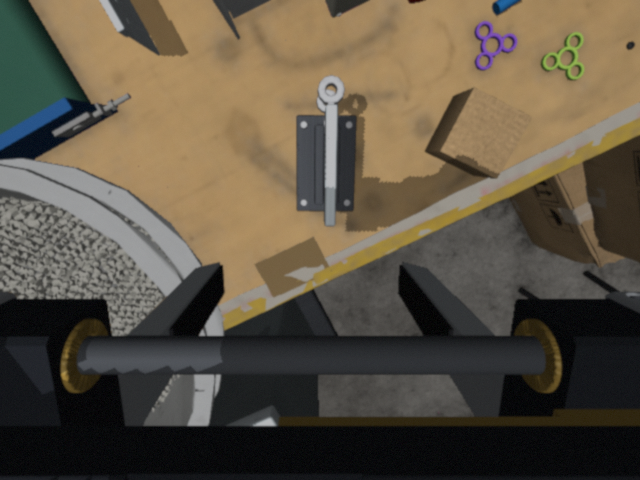

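The door stands in the rack with the knuckle at (331,90) and the free end at (330,222), leaning slightly right of the slot at column 320. I'll measure it properly.

```bash
cat > door.py <<'E'
from h import *
def door(f,u0,v0,u1,v1,zr,zk):
    z=np.load(f); p,d,K,E=[z[k] for k in 'pdKE']; W=cloud(d,K,E)[v0:v1,u0:u1].reshape(-1,3)
    t=W[(W[:,2]>zr[0])&(W[:,2]<zr[1])]; r=cv2.minAreaRect((t[:,:2]*1000).astype(np.float32))
    l=cv2.fitLine((t[:,:2]*1000).astype(np.float32),cv2.DIST_HUBER,0,.01,.01).ravel()
    ax=l[:2]; s=(t[:,:2]*1000-l[2:])@ax
    print('rail n',len(t),'rect',r,'dir deg',np.degrees(np.arctan2(ax[1],ax[0])),'mid',l[2:],'ext',s.min(),s.max(),'ends z',t[s<np.quantile(s,.15),2].mean(),t[s>np.quantile(s,.85),2].mean())
    k=W[(W[:,2]>zk[0])&(W[:,2]<zk[1])]
    c,rad=cv2.minEnclosingCircle((k[:,:2]*1000).astype(np.float32)); print('knuckle n',len(k),'mean',k.mean(0),'circ',c,rad)
E
python3 - <<'E'
from door import *
door('w3.npz',305,65,355,235,(.112,.126),(.097,.109))
z=np.load('w3.npz'); W=cloud(z['d'],z['K'],z['E'])
for v in (80,90,100,102,105,107,110,150,200): print(v,(W[v,316:346:2,2]*1000).round(0))
c=W[110:212,296:358].reshape(-1,3); c=c[(c[:,2]>.04)&(c[:,2]<.048)]; print('cheek tops',cv2.minAreaRect((c[:,:2]*1000).astype(np.float32)))
E
```

```text
rail n 1389 rect ((436.5911865234375, -388.7409973144531), (10.086222648620605, 105.3350830078125), 63.2023811340332) dir deg -26.91542 mid [ 438.54608 -389.4948 ] ext -54.752174584582555 50.582805067134764 ends z 0.11787125273112378 0.11788818598223684
knuckle n 562 mean [ 0.49268755 -0.41653166  0.10383362] circ (465.88848876953125, -400.8370666503906) 47.47551345825195
80 [ -0.   0.   0. 105. 105. 105. 104. 104. 106. 103. 106. 105. 103.   2.
  -0.]
90 [  1. 104. 104. 103. 103.  35.  33.  34.   1.   1.  99. 104. 104. 104.
 104.]
100 [  1.  34.  93. 104. 104. 104. 104. 104. 103. 103. 104. 103.   1.  -1.
   1.]
102 [ 30.  34.  35.  93. 104. 103. 105. 103. 104. 105. 103.   1.   1.   0.
  -2.]
105 [ -0.  35.  33.  34.  34.  -0. 118. 117. 117. 118. 117.  -1.   1.  -1.
   0.]
107 [ -0.  33.  35.  34.  35. 118. 117. 119. 119. 118. 118.   0.   1.   1.
   1.]
110 [  1.   1.  29.  34.  35. 117. 118. 117. 118. 118. 117.  -1.  -0.   0.
   1.]
150 [ 44.  45.  44.  43.  99. 117. 118. 118. 117. 118. 117.  43.   9.   8.
   6.]
200 [ 44.  44.  44.  44. 114. 118. 120. 118. 119. 118.  44.  43.   9.   8.
   9.]
cheek tops ((436.1071472167969, -388.5860595703125), (27.007238388061523, 84.45389556884766), 63.20646667480469)
```

```bash
python3 -m handwheel '[[[0,0,-0.003],[0.6,-0.4,-0.4],0],[[0,0,0],[0.6,-0.4,-0.5],0],[[0,0,0],[0,0,-0.5],0.5],[[0,0,0],[0,0,0],0.5],[[0,0,0],[0,0,0],0.5]]'
python3 - <<'E'
from h import *
o=robot.get_obs(); print(((np.array([.4615,-.4011,.113])-o['tool_pos'])/.05).round(3),np.degrees(o['ee_rot']).round(2), o['width'])
p,d,K,E=cam('wrist'); np.savez('w4.npz',p=p,d=d,K=K,E=E); cv2.imwrite('pics/w4.png',p[...,::-1])
from door import *
W=cloud(d,K,E); 
w=W[:330].reshape(-1,3); w=w[(np.abs(w[:,0]-.46)<.07)&(np.abs(w[:,1]+.40)<.05)&(w[:,2]>.114)&(w[:,2]<.122)]
print(len(w),cv2.minAreaRect((w[:,:2]*1000).astype(np.float32)))
E
```

```text
time: 5.1
tool_pos: [0.4562, -0.3854, 0.1882]
ee_rot: [-3.141, 0.002, -0.47]
wrist_force: [0.4, 0.8, -0.0]
width: 0.0735
finger_force: 0.0
[ 0.106 -0.315 -1.505] [-1.7997e+02  9.0000e-02 -2.6950e+01] 0.07353479685051251
1807 ((438.1590270996094, -389.71124267578125), (9.641223907470703, 102.8165512084961), 63.41313552856445)
```

View pics/w4.png

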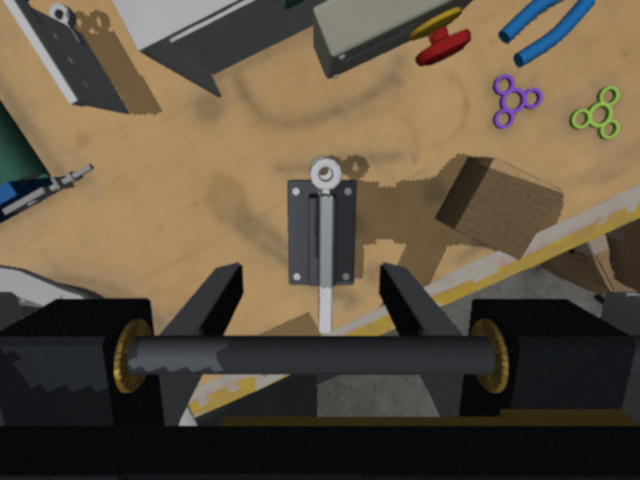

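View agrees with the plan: the rail runs centrally between the fingers, with the knuckle at (325,173). I'll go down.

```bash
python3 -m handwheel '[[[0,0,0],[0.11,-0.32,0],0.5],[[0,0,0],[0,0,0],0.5],[[0,0,0],[0,0,-0.5],0.5],[[0,0,0],[0,0,-0.5],0.5],[[0,0,0],[0,0,-0.4],0.5]]'; python3 -m handwheel '[[[0,0,0],[0,0,0],0.5],[[0,0,0],[0,0,0],0.5]]'
python3 - <<'E'
from h import *
o=robot.get_obs(); print(((np.array([.4615,-.4011,.113])-o['tool_pos'])/.05).round(3),np.degrees(o['ee_rot']).round(2), o['width'])
E
```

```text
time: 5.65
tool_pos: [0.4616, -0.4017, 0.1196]
ee_rot: [3.141, -0.002, -0.472]
wrist_force: [0.1, 0.1, 1.1]
width: 0.0466
finger_force: 0.0
time: 5.85
tool_pos: [0.4618, -0.402, 0.1202]
ee_rot: [3.141, -0.002, -0.472]
wrist_force: [0.0, -0.2, 0.0]
width: 0.047
finger_force: 0.0
[-0.006  0.018 -0.145] [ 1.7997e+02 -1.0000e-01 -2.7020e+01] 0.047038234607111616
```

```bash
python3 -m handwheel '[[[0,0,0],[-0.006,0.018,-0.15],0.8],[[0,0,0],[0,0,0],0.8],[[0,0,0],[0,0,0],0.8],[[0,0,0],[0,0,0],0.8]]'; for i in 1; do python3 -m handwheel '[[[0,0,0],[0,0,0],0.88],[[0,0,0],[0,0,0],0.92]]'; done; python3 -m handwheel '[[[0,0,0],[0,0,0],1],[[0,0,0],[0,0,0],1],[[0,0,0],[0,0,0],1]]'
```

```text
time: 6.25
tool_pos: [0.4615, -0.4014, 0.1117]
ee_rot: [3.141, -0.001, -0.472]
wrist_force: [-0.5, -0.3, 0.4]
width: 0.0201
finger_force: 0.0
time: 6.45
tool_pos: [0.4615, -0.4012, 0.1114]
ee_rot: [-3.142, -0.0, -0.472]
wrist_force: [0.7, 0.8, -0.2]
width: 0.0097
finger_force: 30.0
time: 6.75
tool_pos: [0.4615, -0.4012, 0.1113]
ee_rot: [3.142, -0.0, -0.472]
wrist_force: [1.4, 0.5, 1.9]
width: 0.0095
finger_force: 30.0
```

```bash
python3 -m handwheel '[[[0,0,0],[0,0,0.1],1],[[0,0,0],[0,0,0.1],1],[[0,0,0],[0,0,0.1],1],[[0,0,0],[0,0,0.1],1],[[0,0,0],[0,0,0],1]]';python3 -m handwheel '[[[0,0,0],[0,0,0.2],1],[[0,0,0],[0,0,0.3],1],[[0,0,0],[0,0,0.3],1],[[0,0,0],[0,0,0.5],1],[[0,0,0],[0,0,0.5],1]]'; python3 -m handwheel '[[[0,0,0],[0,0,0.5],1],[[0,0,0],[0,0,0.5],1],[[0,0,0],[0,0,0.5],1],[[0,0,0],[0,0,0.5],1],[[0,0,0],[0,0,0],1]]'
python3 - <<'E'
from h import *
o=robot.get_obs(); print(o['tool_pos'],o['ee_rot'],o['width'])
p,d,K,E=cam('wrist'); np.savez('w5.npz',p=p,d=d,K=K,E=E,o=o['tool_pos'],r=o['ee_rot']); cv2.imwrite('pics/w5.png',p[...,::-1])
E
```

```text
time: 7.25
tool_pos: [0.4617, -0.4016, 0.1323]
ee_rot: [3.141, -0.002, -0.472]
wrist_force: [0.7, -0.3, -3.3]
width: 0.0097
finger_force: 30.0
time: 7.75
tool_pos: [0.4613, -0.4012, 0.2233]
ee_rot: [3.141, -0.001, -0.472]
wrist_force: [0.0, 0.6, -1.8]
width: 0.0098
finger_force: 30.0
time: 8.25
tool_pos: [0.4622, -0.4021, 0.3278]
ee_rot: [3.138, -0.011, -0.472]
wrist_force: [-0.5, 0.2, -1.3]
width: 0.0096
finger_force: 30.0
[ 0.46224507 -0.40214236  0.32781146] [ 3.13776109 -0.01072296 -0.4717339 ] 0.009591996452187763
```

View pics/w5.png

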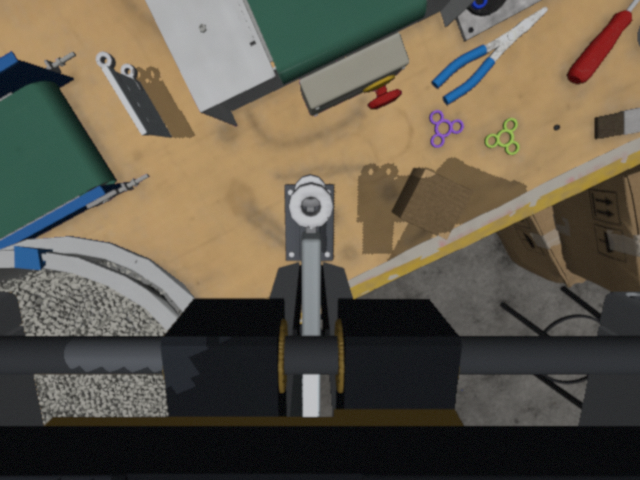

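The door hangs straight in the fingers, with the upper knuckle at (311,205) and the lower one just visible behind it at (311,185). I'll measure both knuckles in the tool frame.

```bash
cat > kn.py <<'E'
from h import *
from scipy.optimize import least_squares
def toolcloud(f):
    z=np.load(f); H=np.array(robot.calibration('wrist')['hand_eye']); return cloud(z['d'],z['K'],H),z
def edgefit(P,mask,R0):
    m=mask.astype(np.uint8); c,_=cv2.findContours(m,cv2.RETR_EXTERNAL,cv2.CHAIN_APPROX_NONE); c=max(c,key=len)[:,0]
    q=P[c[:,1],c[:,0],:2]*1000; q=q[~np.isnan(q).any(1)]; return q
def kn(f,us,vs):
    P,z=toolcloud(f); S=np.zeros(P.shape[:2],bool); S[vs[0]:vs[1],us[0]:us[1]]=1
    zz=P[...,2]
    out={}
    for n,(a,b) in dict(upper=(.001,.014),lower=(.068,.084),rail=(-.013,-.002)).items():
        m=S&(zz>a)&(zz<b); w=P[m]; out[n]=(m,w)
        print(n,len(w),'z',np.median(w[:,2]).round(4) if len(w) else None, 'mean',w.mean(0).round(4) if len(w) else None)
    return P,out
E
python3 - <<'E'
from kn import *
P,o=kn('w5.npz',(270,345),(160,300))
for n in('upper','lower'):
    m,w=o[n]; 
    q=edgefit(P,m,12)
    s=least_squares(lambda c:np.hypot(q[:,0]-c[0],q[:,1]-c[1])-12,[38,0],loss='soft_l1',f_scale=.5) 
    print(n,len(q),s.x.round(2),np.abs(s.fun).mean().round(2))
m,w=o['rail']; print(cv2.fitLine((w[:,:2]*1000).astype(np.float32),cv2.DIST_HUBER,0,.01,.01).ravel(),cv2.minAreaRect((w[:,:2]*1000).astype(np.float32)), (w[:,2]*1000).max())
for v in range(175,245,5): print(v,(P[v,285:340:4,2]*1000).round(0))
E
```

```text
upper 1475 z 0.0075 mean [0.0382 0.0008 0.0075]
lower 369 z 0.0775 mean [0.0394 0.0005 0.0776]
rail 1572 z -0.0066 mean [ 0.0099  0.001  -0.0068]
upper 156 [38.8   0.82] 0.98
lower 71 [37.7   0.55] 1.37
[ 0.9998986   0.01423906 10.054694    0.95013714] ((8.981274604797363, 0.8467578887939453), (26.958656311035156, 29.71122932434082), 50.33207702636719) -2.021739782209042
175 [328. 329. 326. 327. 329. 328.  79.  86. 329. 328. 328. 328. 327. 328.]
180 [326. 327. 328. 327.  78.  78.  77.  76.  78.  80. 328. 328. 327. 328.]
185 [320. 320. 319.  77.  14.   8.   6.   9.   8.  17. 321. 320. 320. 328.]
190 [322. 318. 319.   7.   7.   8.   8.   8.   6.   8.   8. 320. 320. 328.]
195 [318. 320.   8.   8.  nan   5.   7.   7.   7.   7.   8.   7. 321. 327.]
200 [320. 317.   7.   7.   8.  78.  76.  79.  77.   8.   7.   7. 321. 329.]
205 [319.   8.   7.   7.   9.  76.  77.  77.  78.   9.   7.   7. 322. 328.]
210 [320.   9.   7.   7.   8. 283.  78.  77.  16.   8.   7.   8. 319. 327.]
215 [319. 321.   7.   7.   6.   8.  10.   9.   8.   8.   8.   7. 321. 328.]
220 [321. 319. 320.   6.   8.   6.   7.   8.   7.   6.   7. 320. 322. 327.]
225 [320. 319. 321. 319.   7.   7.   7.   7.   8.   8. 320. 320.  nan 325.]
230 [319. 319. 318. 319. 284.   8.   7.   8. 284. 318. 319. 319. 326. 327.]
235 [320. 319. 319. 320. 283.   2.   2.  nan   2. 320. 320. 320. 327. 327.]
240 [320. 318. 319. 320.  -2.  -6.  -6.  -6.  -6. 320. 318. 318. 328. 326.]
```

```bash
cat > kn2.py <<'E'
from h import *
from scipy.optimize import least_squares
H=np.array(robot.calibration('wrist')['hand_eye'])
def fit(f,us,vs,zt,R0,tol=.005,free=True,excl=None,c0=(38,0)):
    z=np.load(f); P=cloud(z['d'],z['K'],H); K=z['K']
    m=np.zeros(P.shape[:2],np.uint8); sub=np.abs(P[vs[0]:vs[1],us[0]:us[1],2]-zt)<tol; m[vs[0]:vs[1],us[0]:us[1]]=sub
    cs,_=cv2.findContours(m,cv2.RETR_EXTERNAL,cv2.CHAIN_APPROX_NONE); c=max(cs,key=len)[:,0].astype(float)
    r=np.c_[(c-[K[0,2],K[1,2]])/[K[0,0],K[1,1]],np.ones(len(c))]@H[:3,:3].T; o=H[:3,3]
    q=(o+r*((zt-o[2])/r[:,2])[:,None])[:,:2]*1000
    if excl: q=q[excl(q)]
    g=(lambda c:np.hypot(q[:,0]-c[0],q[:,1]-c[1])-c[2]) if free else (lambda c:np.hypot(q[:,0]-c[0],q[:,1]-c[1])-R0)
    s=least_squares(g,[*c0,R0],loss='soft_l1',f_scale=.3); print(f,zt,len(q),'centre,R',s.x.round(2),'res',np.abs(g(s.x)).mean().round(2)); return s.x
E
python3 - <<'E'
from kn2 import *
print(H.round(4).tolist())
fit('w5.npz',(275,345),(170,245),.0075,12,excl=lambda q:q[:,0]>33)
fit('w5.npz',(275,345),(160,200),.0775,12,excl=lambda q:q[:,0]>42,free=False)
# pin tip in w2
z=np.load('w2.npz'); o_z=.257
for dz in(.114,): fit('w2.npz',(315,350),(130,165),.257-dz,3.3,tol=.004,c0=(60,0))
fit('w2.npz',(315,350),(130,165),.257-.102,8,tol=.005,c0=(60,0),excl=lambda q:q[:,0]<64)
T=R.from_euler('xyz',[-3.141,.001,.697]).as_matrix(); W=cloud(z['d'],z['K'],H); w=W[130:165,315:350].reshape(-1,3); w=w[np.abs(w[:,2]-.143)<.003]; print(w.mean(0),w.mean(0)@T.T+[.3261,.3055,.257])
# rail line, near end only
P=cloud(np.load('w5.npz')['d'],np.load('w5.npz')['K'],H); w=P[238:420,295:330].reshape(-1,3); w=w[np.abs(w[:,2]+.0065)<.003]; print(len(w),cv2.fitLine((w*1000).astype(np.float32),cv2.DIST_HUBER,0,.01,.01).ravel(),np.polyfit(w[:,0],w[:,2],1),w[:,0].min(),w[:,0].max())
E
```

```text
[[0.0012, -0.9731, -0.2303, 0.0672], [1.0, 0.0008, 0.0018, 0.0008], [-0.0015, -0.2303, 0.9731, -0.1755], [0.0, 0.0, 0.0, 1.0]]
w5.npz 0.0075 88 centre,R [39.71  0.83 11.42] res 0.16
w5.npz 0.0775 67 centre,R [37.88  0.46 12.  ] res 1.43
w2.npz 0.14300000000000002 22 centre,R [70.46 20.17  3.35] res 0.18
w2.npz 0.15500000000000003 8 centre,R [-32861.99     60.19  32925.46] res 0.0
[0.07046039 0.02017014 0.14290901] [0.39291065 0.33523724 0.11400867]
2719 [ 9.9999750e-01 -2.2181456e-03 -1.5948640e-04 -1.7564140e+01
  1.0180553e+00 -6.6264057e+00] [ 5.16437506e-05 -6.52522053e-03] -0.07817136618356849 0.02546009545941051
```

```bash
python3 - <<'E'
from h import *
for i in range(3): print(np.array(robot.calibration('wrist')['hand_eye'])[:3,3].round(5), np.array(robot.calibration('wrist')['hand_eye'])[0,:3].round(4))
o=robot.get_obs(); print(o['tool_pos'],o['ee_rot'])
E
python3 -m handwheel '[[[0,0,0.09],[0,0.2,0.4],1],[[0,0,0.094],[-0.1,0.5,0],1],[[0,0,0.094],[-0.2,0.9,0],1],[[0,0,0.094],[-0.2,0.9,0],1],[[0,0,0.094],[-0.2,0.9,0],1]]' >/dev/null
python3 -m handwheel '[[[0,0,0.094],[-0.2,0.9,0],1],[[0,0,0.094],[-0.2,0.9,0],1],[[0,0,0.094],[-0.2,0.9,0],1],[[0,0,0],[-0.2,0.9,0],1],[[0,0,0],[-0.2,0.9,0],1]]'
python3 -m handwheel '[[[0,0,0],[-0.2,0.9,0],1],[[0,0,0],[-0.2,0.9,0],1],[[0,0,0],[-0.2,0.9,0],1],[[0,0,0],[-0.2,0.9,0],1],[[0,0,0],[-0.2,0.9,0],1]]'
python3 -m handwheel '[[[0,0,0],[0,0.5,0],1],[[0,0,0],[0,0.2,0],1],[[0,0,0],[0,0,0],1],[[0,0,0],[0,0,0],1]]'
```

```text
[ 0.06718  0.00076 -0.17552] [ 0.0012 -0.9731 -0.2303]
[ 0.06718  0.00076 -0.17552] [ 0.0012 -0.9731 -0.2303]
[ 0.06718  0.00076 -0.17552] [ 0.0012 -0.9731 -0.2303]
[ 0.46190004 -0.40174449  0.32486178] [ 3.13916588 -0.00663622 -0.4717306 ]
time: 9.3
tool_pos: [0.375, -0.0045, 0.3397]
ee_rot: [-3.14, 0.001, 0.703]
wrist_force: [-0.2, 0.7, -2.5]
width: 0.0097
finger_force: 30.0
time: 9.8
tool_pos: [0.3249, 0.2203, 0.3398]
ee_rot: [3.142, 0.001, 0.703]
wrist_force: [0.7, -0.8, -2.3]
width: 0.0094
finger_force: 30.0
time: 10.2
tool_pos: [0.3263, 0.2529, 0.3405]
ee_rot: [3.141, 0.002, 0.702]
wrist_force: [-0.3, -0.4, -3.3]
width: 0.0096
finger_force: 30.0
```

```bash
python3 -m handwheel '[[[0,0,0],[-0.2,0.36,-0.5],1],[[0,0,0],[0,0,-0.7],1],[[0,0,0],[0,0,-0.7],1],[[0,0,0],[0,0,-0.7],1],[[0,0,0],[0,0,-0.7],1]]'; python3 -m handwheel '[[[0,0,0],[0,0,-0.4],1],[[0,0,0],[0,0,-0.2],1],[[0,0,0],[0,0,0],1],[[0,0,0],[0,0,0],1]]'
cat > m.py <<'E'
from kn2 import *
import sys
f=sys.argv[1]; o=robot.get_obs(); p,d,K,E=cam('wrist'); np.savez(f,p=p,d=d,K=K,E=E,o=o['tool_pos'],r=o['ee_rot'])
cv2.imwrite('pics/'+f[:-4]+'.png',p[...,::-1])
print(o['tool_pos'].round(4),np.degrees(o['ee_rot']).round(2),o['wrist_force'].round(1))
k=fit(f,(275,345),(170,245),.0075,12,excl=lambda q:q[:,0]>33)
P=cloud(d,K,H); zt=o['tool_pos'][2]-.114
M=R.from_euler('xyz',o['ee_rot']).as_matrix(); g=M.T@(np.array([.3922,.3346,.114])-o['tool_pos']); print('guess pin in tool',g.round(4))
m=(np.hypot(P[...,0]-g[0],P[...,1]-g[1])<.009)&(np.abs(P[...,2]-zt)<.004)
w=P[m]; print('pin tool',len(w),w.mean(0).round(4) if len(w) else '')
if len(w):
    e=w.mean(0)*1000-np.array([k[0],k[1],0]); e[2]=0; print('need shift tool',e.round(2),'world units',(M@e/50).round(3))
E
python3 m.py w6.npz
```

```text
time: 10.7
tool_pos: [0.3168, 0.2702, 0.1749]
ee_rot: [3.141, -0.001, 0.7]
wrist_force: [0.7, 0.2, -3.1]
width: 0.0093
finger_force: 30.0
time: 11.1
tool_pos: [0.3173, 0.2717, 0.1474]
ee_rot: [3.141, -0.002, 0.702]
wrist_force: [-0.5, -0.2, -2.4]
width: 0.0096
finger_force: 30.0
[0.3173 0.2717 0.1474] [ 1.7997e+02 -1.3000e-01  4.0210e+01] [-0.5 -0.2 -2.4]
w6.npz 0.0075 82 centre,R [38.42  0.78 11.37] res 0.16
guess pin in tool [0.0978 0.0003 0.0337]
pin tool 152 [0.0969 0.0001 0.0339]
need shift tool [58.43 -0.71  0.  ] world units [0.883 0.765 0.003]
```

```bash
python3 -m handwheel '[[[0,0,0],[0.3,0.26,0],1],[[0,0,0],[0.3,0.26,0],1],[[0,0,0],[0.08,0.06,0],1],[[0,0,0],[0,0,0],1],[[0,0,0],[0,0,0],1]]'; python3 m.py w7.npz; python3 -c "
from kn2 import *; print(H[:3].round(4).tolist())
z=np.load('w7.npz'); P=cloud(z['d'],z['K'],H); w=P[238:420,295:330].reshape(-1,3); w=w[np.abs(w[:,2]+.0065)<.003]; print(np.polyfit(w[:,0],w[:,2],1),w[:,0].min(),w[:,0].max())
w=P[170:236,275:345].reshape(-1,3); w=w[np.abs(w[:,2]-.0075)<.003]; print(np.polyfit(w[:,0],w[:,2],1),np.median(w,0))
"
```

```text
time: 11.65
tool_pos: [0.3501, 0.3006, 0.1466]
ee_rot: [3.141, -0.0, 0.703]
wrist_force: [-0.4, -0.8, -2.3]
width: 0.0094
finger_force: 30.0
[0.3501 0.3006 0.1466] [179.99  -0.    40.29] [-0.4 -0.8 -2.3]
w7.npz 0.0075 81 centre,R [38.39  0.77 11.37] res 0.15
guess pin in tool [0.0541 0.0013 0.0326]
pin tool 127 [0.0536 0.0011 0.0326]
need shift tool [15.19  0.36  0.  ] world units [0.236 0.191 0.   ]
[[0.0012, -0.9726, -0.2325, 0.0662], [1.0, 0.0007, 0.0021, 0.0007], [-0.0019, -0.2325, 0.9726, -0.1755]]
[ 0.00264253 -0.00671224] -0.07983378391329421 0.02419710768498444
[0.00647463 0.00715924] [0.03762085 0.00066372 0.00736676]
```

```bash
python3 -m handwheel '[[[0,0,0],[0.12,0.095,0],1],[[0,0,0],[0.116,0.096,-0.06],1],[[0,0,0],[0,0,-0.04],1],[[0,0,0],[0,0,0],1],[[0,0,0],[0,0,0],1]]'; python3 m.py w8.npz; python3 -c "
from kn2 import *
fit('w8.npz',(275,345),(170,245),float(np.load('w8.npz')['o'][2]-.114),3.3,tol=.004,c0=(38,1))
z=np.load('w8.npz'); P=cloud(z['d'],z['K'],H)
for v in range(184,230,3): print(v,(P[v,286:336:3,2]*1000).round(0))
"
```

```text
time: 12.2
tool_pos: [0.3619, 0.3103, 0.1408]
ee_rot: [-3.142, 0.001, 0.703]
wrist_force: [0.3, 0.6, -3.9]
width: 0.0094
finger_force: 30.0
[0.3619 0.3103 0.1408] [-1.800e+02  5.000e-02  4.029e+01] [ 0.3  0.6 -3.9]
w8.npz 0.0075 81 centre,R [38.43  0.78 11.37] res 0.16
guess pin in tool [0.0389 0.001  0.0267]
pin tool 103 [0.0378 0.0008 0.0267]
need shift tool [-0.64  0.    0.  ] world units [-0.01  -0.008  0.   ]
w8.npz 0.026766501149741204 31 centre,R [37.75  0.8   3.05] res 0.3
184 [141. 139. 140. 141.  77.  39.  16.  10.   8.   8.  13.  19.  79. 141.
 142. 140. 140.]
187 [141. 141. 141.  78.  10.   8.   8.   7.   7.   8.   8.   7.   8.  79.
 141. 140. 141.]
190 [141. 140. 140.  11.   7.   7.   6.   7.   7.   6.   7.   6.   6.  10.
 141. 140. 141.]
193 [141. 141.  10.   8.   6.   7.   8.   7.   8.   8.   9.   7.   7.   8.
   9. 143. 140.]
196 [141. 140.   7.   7.   7.   7.   7.   9.   8.   8.   7.   7.   7.   8.
   7. 140. 140.]
199 [141. 141.   8.   7.   7.   7.   9.  26.  27.  26.  28.   7.   7.   7.
   8.   9. 140.]
202 [141.   9.   8.   6.   8.   7.  38.  27.  26.  27.  28.  1
[... 157 characters left out ...]
 39.  39.  38.  38.  38.  11.   7.   8.
   7.   8. 140.]
211 [140.   9.   7.   6.   7.   8.  15.  77.  77.  78.  16.   8.   9.   7.
   7.   7. 140.]
214 [140. 140.   7.   7.   7.   8.   9.  11.  14.  10.   9.   8.   6.   6.
   7. 141. 140.]
217 [140. 140.   7.   7.   7.   7.   8.   9.   7.   8.   6.   6.   7.   8.
   7. 140. 140.]
220 [140. 139. 140.   7.   8.   6.   7.   7.   6.   7.   6.   8.   7.   7.
 139. 141. 140.]
223 [140. 141. 140. 141.   7.   6.   7.   8.   6.   7.   7.   7.   8. 140.
 140. 140. 141.]
226 [140. 141. 140. 142. 141. 140.   8.   9.   6.   8.   7.  10. 140. 140.
 140. 141. 141.]
229 [141. 141. 140. 140. 140. 140. 140.   8.   7.   8. 141. 140. 141. 140.
 141. 142. 141.]
```

The upper pin tip shows inside the bore within about 0.6 mm. I'll correct and lower by feel.

```bash
python3 -m handwheel '[[[0,0,0],[-0.008,-0.007,-0.04],1],[[0,0,0],[0,0,-0.04],1],[[0,0,0],[0,0,0],1]]'; python3 -m handwheel '[[[0,0,0],[0,0,-0.03],1],[[0,0,0],[0,0,-0.03],1],[[0,0,0],[0,0,0],1]]'; python3 -m handwheel '[[[0,0,0],[0,0,-0.03],1],[[0,0,0],[0,0,-0.03],1],[[0,0,0],[0,0,0],1]]'
```

```text
time: 12.55
tool_pos: [0.3614, 0.3099, 0.1367]
ee_rot: [-3.142, 0.001, 0.703]
wrist_force: [-0.2, -0.2, -3.1]
width: 0.0094
finger_force: 30.0
time: 12.85
tool_pos: [0.3615, 0.3099, 0.1338]
ee_rot: [3.142, 0.001, 0.703]
wrist_force: [0.3, 1.1, -3.0]
width: 0.0097
finger_force: 30.0
time: 13.15
tool_pos: [0.3615, 0.3099, 0.1308]
ee_rot: [3.142, 0.001, 0.703]
wrist_force: [0.1, 0.5, -2.4]
width: 0.0097
finger_force: 30.0
```

Pins are entering freely (TCP 0.131, below the 0.1355 tip contact height). I'll continue gently to the shoulder.

```bash
python3 -m handwheel '[[[0,0,0],[0,0,-0.03],1],[[0,0,0],[0,0,-0.03],1],[[0,0,0],[0,0,0],1]]'; python3 -m handwheel '[[[0,0,0],[0,0,-0.03],1],[[0,0,0],[0,0,-0.03],1],[[0,0,0],[0,0,0],1]]'; python3 -m handwheel '[[[0,0,0],[0,0,-0.01],1],[[0,0,0],[0,0,0],1]]';  python3 m.py w9.npz
```

```text
time: 13.45
tool_pos: [0.3615, 0.3099, 0.1278]
ee_rot: [3.142, 0.001, 0.703]
wrist_force: [0.2, -0.2, -3.3]
width: 0.0093
finger_force: 30.0
time: 13.75
tool_pos: [0.3615, 0.3099, 0.1248]
ee_rot: [3.142, 0.001, 0.703]
wrist_force: [-0.3, 0.1, -2.1]
width: 0.0098
finger_force: 30.0
time: 13.95
tool_pos: [0.3617, 0.31, 0.1246]
ee_rot: [3.141, 0.0, 0.703]
wrist_force: [0.4, 0.0, -2.4]
width: 0.0097
finger_force: 30.0
[0.3617 0.31   0.1246] [179.99   0.    40.29] [ 0.4  0.  -2.4]
w9.npz 0.0075 82 centre,R [38.42  0.78 11.37] res 0.16
guess pin in tool [0.0392 0.001  0.0106]
pin tool 749 [0.0391 0.001  0.0083]
need shift tool [0.7  0.17 0.  ] world units [ 0.013  0.006 -0.   ]
```

```bash
python3 -m handwheel '[[[0,0,0],[0,0,-0.015],1],[[0,0,0],[0,0,0],1]]'; python3 -m handwheel '[[[0,0,0],[0,0,-0.01],1],[[0,0,0],[0,0,0],1]]'; python3 -m handwheel '[[[0,0,0],[0,0,0],1],[[0,0,0],[0,0,0],1],[[0,0,0],[0,0,0],1]]'
```

```text
time: 14.2
tool_pos: [0.3617, 0.31, 0.1238]
ee_rot: [3.142, 0.0, 0.703]
wrist_force: [0.4, 0.4, -1.9]
width: 0.0096
finger_force: 30.0
time: 14.4
tool_pos: [0.3617, 0.3101, 0.1234]
ee_rot: [3.141, -0.0, 0.703]
wrist_force: [0.2, -0.8, -2.3]
width: 0.0094
finger_force: 30.0
time: 14.7
tool_pos: [0.3617, 0.3101, 0.1234]
ee_rot: [3.141, -0.0, 0.703]
wrist_force: [-0.6, 0.1, -3.5]
width: 0.0095
finger_force: 30.0
```

```bash
python3 -m handwheel '[[[0,0,0],[0,0,-0.01],1],[[0,0,0],[0,0,0],1],[[0,0,0],[0,0,0],1]]'; python3 -m handwheel '[[[0,0,0],[0,0,-0.01],1],[[0,0,0],[0,0,0],1],[[0,0,0],[0,0,0],1]]'
```

```text
time: 15.0
tool_pos: [0.3617, 0.3101, 0.1233]
ee_rot: [3.141, -0.0, 0.703]
wrist_force: [-1.2, -1.0, -0.7]
width: 0.0093
finger_force: 30.0
time: 15.3
tool_pos: [0.3617, 0.3101, 0.1231]
ee_rot: [3.141, -0.0, 0.703]
wrist_force: [-3.0, -2.1, 4.8]
width: 0.0095
finger_force: 30.0
```

Run:
```python
from h import *
o=robot.get_obs(); p,d,K,E=cam('wrist'); W=cloud(d,K,E); H=np.array(robot.calibration('wrist')['hand_eye']); P=cloud(d,K,H)
s=W[170:236,275:345].reshape(-1,3); s=s[(s[:,2]>.105)&(s[:,2]<.125)]; print(len(s),np.histogram(s[:,2]*1000,bins=np.arange(105,126,1)))
r=W[238:300,295:330].reshape(-1,3); r=r[(r[:,2]>.12)&(r[:,2]<.14)]; print('rail top',np.median(r[:,2]))
b=W[0:200].reshape(-1,3); h=b[np.hypot(b[:,0]-.424,b[:,1]-.361)<.01]; print('post top',np.median(h[:,2]), o['tool_pos'],o['wrist_force'])
```

```text
1661 (array([ 13,  13,   8,  15,  18,  19,  16,  26,  77, 240, 539, 555,  90,
        12,   5,   9,   6,   0,   0,   0]), array([105, 106, 107, 108, 109, 110, 111, 112, 113, 114, 115, 116, 117,
       118, 119, 120, 121, 122, 123, 124, 125]))
rail top 0.12993958747712245
post top 0.12640711647895778 [0.36170135 0.3100548  0.12312815] [-3.03292452 -2.10171486  4.77902812]
```

Door is home: rail top 130 mm, knuckle top 116 mm, and the shoulder carries it. I'll open slightly to straddle the rail and work out the swing arc.

```bash
python3 -m handwheel '[[[0,0,0],[0,0,0.01],0.83],[[0,0,0],[0,0,0],0.83],[[0,0,0],[0,0,0],0.83]]'
python3 - <<'E'
from h import *
o=robot.get_obs(); yaw=o['ee_rot'][2]; r=.039; t=o['tool_pos'][:2]; P=t+r*np.array([np.cos(yaw),np.sin(yaw)]); print(P,np.degrees(yaw),o['width'],o['joint_positions'].round(2))
f=lambda a:P-r*np.array([np.cos(a),np.sin(a)])
a=yaw
for i in range(12):
    b=a+.08*np.pi/2; print(i,((f(b)-f(a))/.05).round(3),np.degrees(b-yaw).round(1),f(b).round(4)); a=b
E
```

```text
time: 15.65
tool_pos: [0.3619, 0.3102, 0.1225]
ee_rot: [3.142, -0.0, 0.703]
wrist_force: [-0.1, -0.3, 0.6]
width: 0.0164
finger_force: 0.0
[0.39162356 0.33538671] 40.28738956202252 0.01638734953730859 [ 0.59 -0.04  1.68 -0.    1.51  1.46]
0 [ 0.068 -0.071] 7.2 [0.3653 0.3066]
1 [ 0.076 -0.062] 14.4 [0.3691 0.3036]
2 [ 0.083 -0.051] 21.6 [0.3732 0.301 ]
3 [ 0.089 -0.041] 28.8 [0.3777 0.299 ]
4 [ 0.094 -0.029] 36.0 [0.3824 0.2975]
5 [ 0.096 -0.017] 43.2 [0.3872 0.2966]
6 [ 0.098 -0.005] 50.4 [0.3921 0.2964]
7 [0.098 0.007] 57.6 [0.397  0.2968]
8 [0.096 0.02 ] 64.8 [0.4018 0.2977]
9 [0.093 0.031] 72.0 [0.4064 0.2993]
10 [0.088 0.043] 79.2 [0.4108 0.3014]
11 [0.082 0.053] 86.4 [0.4149 0.3041]
```

```bash
python3 -m handwheel '[[[0,0,0.04],[0.034,-0.036,0],0.83],[[0,0,0.04],[0.034,-0.035,0],0.83],[[0,0,0.04],[0.038,-0.031,0],0.83],[[0,0,0.04],[0.038,-0.031,0],0.83],[[0,0,0],[0,0,0],0.83]]'; python3 -m handwheel '[[[0,0,0.04],[0.041,-0.026,0],0.83],[[0,0,0.04],[0.042,-0.025,0],0.83],[[0,0,0.04],[0.044,-0.021,0],0.83],[[0,0,0.04],[0.045,-0.02,0],0.83],[[0,0,0],[0,0,0],0.83]]'
python3 - <<'E'
from h import *
o=robot.get_obs(); y=o['ee_rot'][2]; t=o['tool_pos'][:2]+.039*np.array([np.cos(y),np.sin(y)]); print('pivot now',t,np.degrees(y))
p,d,K,E=cam('wrist'); H=np.array(robot.calibration('wrist')['hand_eye']); P=cloud(d,K,H)
w=P[238:420,285:340].reshape(-1,3); w=w[np.abs(w[:,2]+.0065)<.004]; l=cv2.fitLine((w[:,:2]*1000).astype(np.float32),cv2.DIST_HUBER,0,.01,.01).ravel(); print(len(w),l, np.median(w[:,2]),'rail angle in tool',np.degrees(np.arctan2(l[1],l[0])))
E
```

```text
time: 16.15
tool_pos: [0.3691, 0.3033, 0.1225]
ee_rot: [3.141, 0.0, 0.954]
wrist_force: [0.3, 0.7, -0.2]
width: 0.0162
finger_force: 0.2
time: 16.65
tool_pos: [0.3776, 0.2988, 0.1227]
ee_rot: [3.142, -0.0, 1.204]
wrist_force: [-1.3, 1.2, 0.2]
width: 0.0158
finger_force: 0.1
pivot now [0.39160411 0.33522997] 69.00063721610015
2781 [  0.9964586    0.08408502 -20.230137    -3.339735  ] -0.00610758298372624 rail angle in tool 4.823412
```

```bash
python3 -m handwheel '[[[0,0,0.04],[0.047,-0.016,0],0.83],[[0,0,0.04],[0.047,-0.014,0],0.83],[[0,0,0.04],[0.048,-0.01,0],0.83],[[0,0,0.04],[0.048,-0.007,0],0.83],[[0,0,0],[0,0,0],0.83]]'; python3 -m handwheel '[[[0,0,0.04],[0.049,-0.004,0],0.83],[[0,0,0.04],[0.049,-0.001,0],0.83],[[0,0,0.04],[0.049,0.002,0],0.83],[[0,0,0.04],[0.049,0.005,0],0.83],[[0,0,0],[0,0,0],0.83]]'; python3 -m handwheel '[[[0,0,0.04],[0.048,0.009,0],0.83],[[0,0,0.04],[0.048,0.012,0],0.83],[[0,0,0.04],[0.047,0.014,0],0.83],[[0,0,0.04],[0.046,0.017,0],0.83],[[0,0,0],[0,0,0],0.83]]'
python3 - <<'E'
from h import *
o=robot.get_obs(); y=o['ee_rot'][2]; t=o['tool_pos'][:2]+.039*np.array([np.cos(y),np.sin(y)]); print('pivot now',t,np.degrees(y))
p,d,K,E=cam('wrist'); H=np.array(robot.calibration('wrist')['hand_eye']); P=cloud(d,K,H)
w=P[238:420,285:340].reshape(-1,3); w=w[np.abs(w[:,2]+.0065)<.004]; l=cv2.fitLine((w[:,:2]*1000).astype(np.float32),cv2.DIST_HUBER,0,.01,.01).ravel(); a=np.degrees(np.arctan2(l[1],l[0])); print(len(w),l[:2],'door dir',np.degrees(y)-a+180)
E
```

```text
time: 17.2
tool_pos: [0.387, 0.2965, 0.1227]
ee_rot: [3.142, 0.0, 1.455]
wrist_force: [-0.2, 0.2, -0.5]
width: 0.0158
finger_force: 0.1
time: 17.7
tool_pos: [0.3967, 0.2966, 0.1227]
ee_rot: [-3.141, 0.0, 1.706]
wrist_force: [0.1, -0.0, 0.5]
width: 0.016
finger_force: 0.0
time: 18.2
tool_pos: [0.4062, 0.2991, 0.1227]
ee_rot: [-3.141, 0.0, 1.957]
wrist_force: [-0.1, 0.1, 0.4]
width: 0.016
finger_force: 0.0
pivot now [0.39146701 0.33527259] 112.13261841193449
2770 [0.9957869  0.09169731] door dir 286.8713588561178
```

```bash
python3 -m handwheel '[[[0,0,0.04],[0.045,0.02,0],0.83],[[0,0,0.04],[0.044,0.023,0],0.83],[[0,0,0.04],[0.042,0.025,0],0.83],[[0,0,0],[0,0,0],0.83]]'; python3 -m handwheel '[[[0,0,0.02],[0.021,0.013,0],0.83],[[0,0,0.02],[0.02,0.014,0],0.83],[[0,0,0.02],[0.02,0.014,0],0.83],[[0,0,0.02],[0.019,0.015,0],0.83],[[0,0,0],[0,0,0],0.83]]'
cat > a.py <<'E'
from h import *
o=robot.get_obs(); y=o['ee_rot'][2]; t=o['tool_pos'][:2]+.039*np.array([np.cos(y),np.sin(y)]); print('pivot now',t,np.degrees(y))
p,d,K,E=cam('wrist'); H=np.array(robot.calibration('wrist')['hand_eye']); P=cloud(d,K,H)
w=P[238:420,280:345].reshape(-1,3); w=w[np.abs(w[:,2]+.0065)<.004]; l=cv2.fitLine((w[:,:2]*1000).astype(np.float32),cv2.DIST_HUBER,0,.01,.01).ravel(); a=np.degrees(np.arctan2(l[1],l[0])); print(len(w),l[:2],'door dir',np.degrees(y)-a+180)
E
python3 a.py
```

```text
time: 18.65
tool_pos: [0.4127, 0.3026, 0.1228]
ee_rot: [-3.141, -0.0, 2.146]
wrist_force: [-1.0, -0.5, -0.2]
width: 0.0161
finger_force: 0.1
time: 19.15
tool_pos: [0.4166, 0.3053, 0.1228]
ee_rot: [-3.141, -0.0, 2.271]
wrist_force: [0.2, 0.2, -0.1]
width: 0.0156
finger_force: 0.2
pivot now [0.39142777 0.33513301] 130.1359592494496
3251 [0.9985306 0.0541901] door dir 307.0295737800129
```

```bash
python3 -m handwheel '[[[0,0,0.01],[0.01,0.008,0],0.83],[[0,0,0],[0,0,0],0.83],[[0,0,0],[0,0,0],0.83]]';python3 -m handwheel '[[[0,0,0.01],[0.01,0.008,0],0.83],[[0,0,0],[0,0,0],0.83],[[0,0,0],[0,0,0],0.83]]'; python3 a.py
```

```text
time: 19.5
tool_pos: [0.4171, 0.3058, 0.1228]
ee_rot: [-3.142, -0.0, 2.289]
wrist_force: [-0.9, 0.8, 0.9]
width: 0.0159
finger_force: 0.3
time: 19.8
tool_pos: [0.4178, 0.3061, 0.1228]
ee_rot: [3.141, 0.0, 2.305]
wrist_force: [-0.4, -0.7, 0.2]
width: 0.0161
finger_force: 0.2
pivot now [0.39170105 0.33509259] 132.08191471227173
3422 [0.9993612  0.03573731] door dir 310.03388147481445
```

```bash
python3 -m handwheel '[[[0,0,0.01],[0.01,0.008,0],0.83],[[0,0,0],[0,0,0],0.83],[[0,0,0],[0,0,0],0.83]]';python3 -m handwheel '[[[0,0,0.01],[0.01,0.009,0],0.83],[[0,0,0],[0,0,0],0.83],[[0,0,0],[0,0,0],0.83]]'; python3 a.py; python3 -m handwheel '[[[0,0,0.01],[0.009,0.009,0],0.83],[[0,0,0],[0,0,0],0.83],[[0,0,0],[0,0,0],0.83]]'; python3 a.py
```

```text
time: 20.15
tool_pos: [0.4183, 0.3065, 0.1228]
ee_rot: [3.142, 0.0, 2.321]
wrist_force: [-0.9, -0.0, -1.1]
width: 0.0159
finger_force: 0.3
time: 20.45
tool_pos: [0.4183, 0.3067, 0.1228]
ee_rot: [-3.14, -0.0, 2.337]
wrist_force: [-3.4, -1.6, 1.0]
width: 0.0159
finger_force: 1.6
pivot now [0.3912997  0.33482618] 133.88824102791486
3506 [0.9992018  0.03994752] door dir 311.5988077870244
time: 20.8
tool_pos: [0.4182, 0.3068, 0.1227]
ee_rot: [-3.139, -0.001, 2.353]
wrist_force: [-5.3, -3.7, 2.9]
width: 0.0159
finger_force: 2.7
pivot now [0.39075474 0.33448141] 134.8219592937122
3516 [0.99873835 0.05021606] door dir 311.94358066402776
```

Contact with the bumper felt (about 6 N). I'll ease off, open and lift away.

```bash
python3 -m handwheel '[[[0,0,-0.005],[-0.005,-0.005,0],0.83],[[0,0,-0.005],[-0.005,-0.005,0],0.83],[[0,0,0],[0,0,0],0.7],[[0,0,0],[0,0,0],0.6],[[0,0,0],[0,0,0],0.6]]'; python3 -m handwheel '[[[0,0,0],[0,0,0.3],0.6],[[0,0,0],[0,0,0.5],0.6],[[0,0,0],[0,0,0.7],0.6],[[0,0,0],[0,0,0.7],0.6],[[0,0,0],[0,0,0.4],0.6]]'; python3 -m handwheel '[[[0,0,0],[-0.5,-0.4,0],0.6],[[0,0,0],[-0.5,-0.4,0],0.6],[[0,0,0],[-0.4,-0.3,0],0.6],[[0,0,0],[0,0,0],0.6],[[0,0,0],[0,0,0],0.6]]'
python3 - <<'E'
from h import *
for n in('wrist','top'):
    p,d,K,E=cam(n); np.savez(f'f_{n}.npz',p=p,d=d,K=K,E=E); W=cloud(d,K,E)
    for q in [(.3915,.3352,.116),(.479,.256,.126),(.424,.361,.126)]:
        x=np.linalg.inv(E)@np.array([*q,1]); print(n,(K@x[:3]/x[2]).round(0)[:2])
    if n=='wrist':
        w=W.reshape(-1,3); m=(w[:,2]>.128)&(w[:,2]<.1325)&(np.abs(w[:,0]-.43)<.09)&(np.abs(w[:,1]-.29)<.08); w=w[m]; print(len(w),cv2.minAreaRect((w[:,:2]*1000).astype(np.float32)),np.median(w[:,2]))
    cv2.imwrite(f'pics/f_{n}.png',p[...,::-1])
E
```

```text
time: 21.35
tool_pos: [0.4196, 0.3073, 0.1231]
ee_rot: [3.139, 0.001, 2.337]
wrist_force: [0.3, 0.4, 0.3]
width: 0.0359
finger_force: 0.0
time: 21.85
tool_pos: [0.42, 0.3076, 0.2579]
ee_rot: [3.135, 0.002, 2.337]
wrist_force: [-0.1, 0.5, 0.3]
width: 0.0379
finger_force: 0.0
time: 22.35
tool_pos: [0.3494, 0.2523, 0.2542]
ee_rot: [3.138, 0.001, 2.337]
wrist_force: [1.0, 1.1, -0.9]
width: 0.0375
finger_force: 0.0
wrist [410. 192.]
wrist [413. 318.]
wrist [461. 198.]
622 ((420.53173828125, 306.1689453125), (37.258583068847656, 116.6297836303711), 11.133224487304688) 0.12896817630872007
top [213. 279.]
top [236. 252.]
top [204. 269.]
```

```bash
python3 -m handwheel '[[[0,0,-0.095],[-0.1,0.1,0.2],0.6],[[0,0,-0.095],[-0.1,0.1,0],0.6],[[0,0,-0.095],[-0.1,0.1,0],0.6],[[0,0,-0.095],[0,0.1,0],0.6],[[0,0,-0.095],[0,0.1,0],0.6]]' >/dev/null; python3 -m handwheel '[[[0,0,-0.095],[0,0.1,0],0.6],[[0,0,-0.095],[0,0.1,0],0.6],[[0,0,-0.095],[0,0.1,0],0.6],[[0,0,-0.095],[0,0,0],0.6],[[0,0,-0.095],[0,0,0],0.6]]' >/dev/null;  python3 -m handwheel '[[[0,0,-0.09],[0,0,0],0.6],[[0,0,0],[0,0,0],0.6],[[0,0,0],[0,0,0],0.6]]'
python3 - <<'E'
from h import *
p,d,K,E=cam('wrist'); np.savez('g.npz',p=p,d=d,K=K,E=E); W=cloud(d,K,E)
for q in [(.3915,.3352,.116),(.479,.256,.126),(.424,.361,.126)]:
    x=np.linalg.inv(E)@np.array([*q,1]); print((K@x[:3]/x[2]).round(0)[:2])
w=W[:290].reshape(-1,3); a=np.array([.3915,.3352]); 
th=np.radians(40.3); G=(w[:,:2]-a)@np.array([[np.cos(th),-np.sin(th)],[np.sin(th),np.cos(th)]])*1000 # guard axes rel pin
m=(w[:,2]>.127)&(w[:,2]<.1335)&(np.abs(G[:,0])<15)&(G[:,1]<5)&(G[:,1]>-130); g=G[m]; print(len(g),np.median(w[m,2]),cv2.minAreaRect(g.astype(np.float32)),cv2.fitLine(g.astype(np.float32),cv2.DIST_HUBER,0,.01,.01).ravel())
m=(w[:,2]>.1135)&(w[:,2]<.1185)&(np.hypot(*G.T)<15); print('knuckle top z',m.sum(),np.median(w[m,2]),G[m].mean(0))
m=(w[:,2]>.124)&(w[:,2]<.129)&(np.hypot(G[:,0]-16,G[:,1]+117)<14); print('strike',m.sum(),cv2.minAreaRect(G[m].astype(np.float32)))
cv2.imwrite('pics/g.png',cv2.resize(p[40:260,240:560,::-1],(800,550),interpolation=3))
E
```

```text
time: 23.75
tool_pos: [0.3342, 0.2923, 0.2625]
ee_rot: [-3.142, 0.001, 0.706]
wrist_force: [0.6, -0.6, -0.3]
width: 0.0376
finger_force: 0.0
[315. 145.]
[453. 126.]
[317.  93.]
1071 0.12842756450958953 ((0.24028587341308594, -71.60945892333984), (28.979814529418945, 108.8751449584961), 0.16889338195323944) [  0.05812617   0.99830925  -4.5984654  -56.145256  ]
knuckle top z 506 0.11610818527063907 [-0.18905615 -2.65667623]
strike 628 ((14.896095275878906, -116.9666976928711), (22.080169677734375, 21.24981689453125), 89.98876190185547)
```

View pics/g.png

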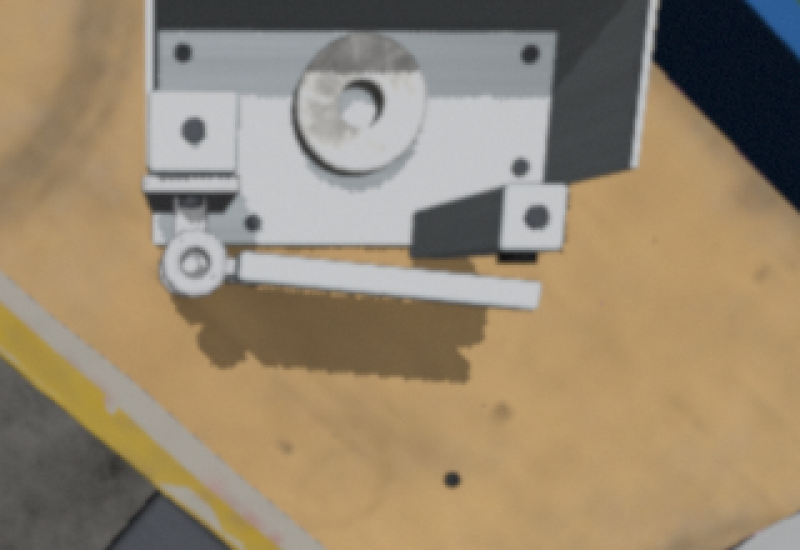

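The door hangs on its pins at crop (195,263), but its free end at (538,290) still stands a few mm off the black bumper at (517,257). It rebounded. I'll nudge it from outside with closed fingers near the free edge, slowly.

```bash
python3 -m handwheel '[[[0,0,0],[0.41,-0.48,0],1],[[0,0,0],[0.41,-0.48,0],1],[[0,0,0],[0.4,-0.47,-0.4],1],[[0,0,0],[0,0,-0.7],1],[[0,0,0],[0,0,-0.7],1]]'; python3 -m handwheel '[[[0,0,0],[0,0,-0.6],1],[[0,0,0],[0,0,-0.25],1],[[0,0,0],[0,0,0],1],[[0,0,0],[0,0,0],1]]'
cat > b.py <<'E'
from h import *
o=robot.get_obs(); th=np.radians(40.3); c,s=np.cos(th),np.sin(th); q=(o['tool_pos'][:2]-[.3915,.3352])*1000; f=o['wrist_force']
print('guard rel pin',(c*q[0]+s*q[1]).round(1),(-s*q[0]+c*q[1]).round(1),'z',o['tool_pos'][2].round(4),'Fx guard',(c*f[0]+s*f[1]).round(2))
E
python3 b.py
```

```text
time: 24.3
tool_pos: [0.396, 0.2199, 0.1724]
ee_rot: [3.141, -0.002, 0.703]
wrist_force: [-0.3, 0.4, -0.5]
width: 0.0019
finger_force: 0.0
time: 24.7
tool_pos: [0.3956, 0.2209, 0.1317]
ee_rot: [3.141, -0.002, 0.704]
wrist_force: [0.5, 0.1, 0.6]
width: 0.0005
finger_force: 0.0
guard rel pin -70.9 -89.8 z 0.1317 Fx guard 0.44
```

```bash
python3 -m handwheel '[[[0,0,0],[0.2,0.17,0],1],[[0,0,0],[0.2,0.17,0],1],[[0,0,0],[0.16,0.13,0],1],[[0,0,0],[0.08,0.07,0],1],[[0,0,0],[0,0,0],1]]' >/dev/null; python3 b.py; python3 -m handwheel '[[[0,0,0],[0.015,0.013,0],1],[[0,0,0],[0.015,0.013,0],1],[[0,0,0],[0.015,0.013,0],1],[[0,0,0],[0.015,0.013,0],1],[[0,0,0],[0,0,0],1]]'>/dev/null; python3 b.py; python3 -m handwheel '[[[0,0,0],[0.008,0.007,0],1],[[0,0,0],[0.008,0.007,0],1],[[0,0,0],[0.008,0.007,0],1],[[0,0,0],[0.008,0.007,0],1],[[0,0,0],[0,0,0],1]]'>/dev/null; python3 b.py
```

```text
guard rel pin -29.0 -89.7 z 0.1303 Fx guard -1.7
guard rel pin -25.9 -89.7 z 0.1304 Fx guard 0.19
guard rel pin -23.7 -89.7 z 0.1303 Fx guard 0.52
```

```bash
for i in 1; do python3 -m handwheel '[[[0,0,0],[0.008,0.007,0],1],[[0,0,0],[0.008,0.007,0],1],[[0,0,0],[0.008,0.007,0],1],[[0,0,0],[0.008,0.007,0],1],[[0,0,0],[0,0,0],1]]'>/dev/null; python3 b.py; python3 -m handwheel '[[[0,0,0],[0.008,0.007,0],1],[[0,0,0],[0.008,0.007,0],1],[[0,0,0],[0.008,0.007,0],1],[[0,0,0],[0,0,0],1]]'>/dev/null; python3 b.py; python3 -m handwheel '[[[0,0,0],[0.008,0.007,0],1],[[0,0,0],[0.008,0.007,0],1],[[0,0,0],[0,0,0],1]]'>/dev/null; python3 b.py; done
python3 - <<'E'
from h import *
p,d,K,E=cam('wrist'); W=cloud(d,K,E); w=W[:330].reshape(-1,3)
th=np.radians(40.3); G=(w[:,:2]-[.3915,.3352])@np.array([[np.cos(th),-np.sin(th)],[np.sin(th),np.cos(th)]])*1000
for y in range(-115,-15,20):
    m=(w[:,2]>.127)&(w[:,2]<.1335)&(np.abs(G[:,1]-y)<8)&(G[:,0]>-18)&(G[:,0]<7); print(y,m.sum(),np.quantile(G[m,0],[.05,.5,.95]).round(1) if m.sum() else '')
E
```

```text
guard rel pin -21.6 -89.6 z 0.1303 Fx guard 0.53
guard rel pin -20.0 -89.6 z 0.1303 Fx guard -0.18
guard rel pin -18.9 -89.6 z 0.1303 Fx guard -0.89
-115 57 [-10.   -6.1   6.5]
-95 284 [-11.7  -6.7  -1.9]
-75 427 [-7.8 -4.   0.2]
-55 531 [-7.  -2.5  1.6]
-35 571 [-5.7 -1.1  3. ]
```

```bash
python3 -m handwheel '[[[0,0,0],[0.008,0.007,0],1],[[0,0,0],[0.008,0.007,0],1],[[0,0,0],[0,0,0],1]]'>/dev/null; python3 b.py; python3 -m handwheel '[[[0,0,0],[0.008,0.007,0],1],[[0,0,0],[0.008,0.007,0],1],[[0,0,0],[0,0,0],1]]'>/dev/null; python3 b.py;  python3 -m handwheel '[[[0,0,0],[0.008,0.007,0],1],[[0,0,0],[0.008,0.007,0],1],[[0,0,0],[0,0,0],1]]'>/dev/null; python3 b.py
cat > l.py <<'E'
from h import *
p,d,K,E=cam('wrist'); W=cloud(d,K,E); w=W[:330].reshape(-1,3)
th=np.radians(40.3); G=(w[:,:2]-[.3915,.3352])@np.array([[np.cos(th),-np.sin(th)],[np.sin(th),np.cos(th)]])*1000
for y in range(-115,-15,20):
    m=(w[:,2]>.127)&(w[:,2]<.1335)&(np.abs(G[:,1]-y)<8)&(G[:,0]>-18)&(G[:,0]<7); print(y,m.sum(),np.quantile(G[m,0],[.05,.5,.95]).round(1) if m.sum() else '')
m=(w[:,2]>.123)&(w[:,2]<.1285)&(np.hypot(G[:,0]-15,G[:,1]+117)<16); print('strike',m.sum(),cv2.minAreaRect(G[m].astype(np.float32)))
cv2.imwrite('pics/l.png',p[...,::-1])
E
python3 l.py
```

```text
guard rel pin -17.9 -89.6 z 0.1303 Fx guard -0.56
guard rel pin -17.0 -89.5 z 0.1303 Fx guard -0.03
guard rel pin -16.5 -89.5 z 0.1301 Fx guard -3.15
-115 62 [-7.5 -4.8  5.3]
-95 331 [-9.2 -4.7  0.2]
-75 454 [-6.7 -2.6  1.5]
-55 531 [-5.8 -1.5  2.6]
-35 563 [-5.  -0.4  3.7]
strike 1659 ((12.699884414672852, -117.28662109375), (22.134851455688477, 27.24382781982422), 89.9108657836914)
```

Bumper contact felt (3 N) at the predicted place. I'll hold, then back off slowly.

```bash
python3 -m handwheel '[[[0,0,0],[0,0,0],1],[[0,0,0],[0,0,0],1],[[0,0,0],[0,0,0],1],[[0,0,0],[0,0,0],1],[[0,0,0],[0,0,0],1]]' >/dev/null; python3 b.py
python3 -m handwheel '[[[0,0,0],[-0.003,-0.003,0],1],[[0,0,0],[0,0,0],1],[[0,0,0],[-0.003,-0.003,0],1],[[0,0,0],[0,0,0],1],[[0,0,0],[-0.003,-0.003,0],1]]' >/dev/null; python3 b.py
python3 -m handwheel '[[[0,0,0],[0,0,0],1],[[0,0,0],[-0.003,-0.003,0],1],[[0,0,0],[0,0,0],1],[[0,0,0],[-0.003,-0.003,0],1],[[0,0,0],[0,0,0],1]]' >/dev/null; python3 b.py
python3 -m handwheel '[[[0,0,0],[-0.003,-0.003,0],1],[[0,0,0],[0,0,0],1],[[0,0,0],[-0.003,-0.003,0],1],[[0,0,0],[0,0,0],1],[[0,0,0],[-0.003,-0.003,0],1]]' >/dev/null; python3 b.py
python3 -m handwheel '[[[0,0,0],[-0.01,-0.01,0],1],[[0,0,0],[-0.02,-0.02,0],1],[[0,0,0],[-0.1,-0.09,0],1],[[0,0,0],[-0.3,-0.26,0],1],[[0,0,0],[0,0,0],1]]' >/dev/null; python3 b.py; python3 l.py
```

```text
guard rel pin -16.2 -89.5 z 0.1302 Fx guard -6.14
guard rel pin -15.2 -89.5 z 0.131 Fx guard -0.25
guard rel pin -16.7 -89.6 z 0.1305 Fx guard -0.13
guard rel pin -17.5 -89.6 z 0.1304 Fx guard -0.23
guard rel pin -48.3 -90.4 z 0.1298 Fx guard -1.7
-115 9 [5.8 6.3 6.8]
-95 0 
-75 6 [-17.9 -17.6 -17.5]
-55 284 [-17.8 -15.3 -11.8]
-35 628 [-16.2 -10.8  -5.6]
strike 1779 ((15.386519432067871, -117.28895568847656), (22.184364318847656, 21.59740447998047), 89.66553497314453)
```

```bash
cat > s.py <<'E'
from h import *
p,d,K,E=cam('wrist'); W=cloud(d,K,E); w=W[:330].reshape(-1,3)
th=np.radians(40.3); G=(w[:,:2]-[.3915,.3352])@np.array([[np.cos(th),-np.sin(th)],[np.sin(th),np.cos(th)]])*1000
g=G[(w[:,2]>.1275)&(w[:,2]<.1335)&(G[:,1]<-8)&(G[:,1]>-130)&(G[:,0]>-70)&(G[:,0]<3)&~(np.hypot(G[:,0]-15,G[:,1]+117)<18)].astype(np.float32)
l=cv2.fitLine(g,cv2.DIST_HUBER,0,.01,.01).ravel(); l[:2]*=np.sign(l[1])
print('n',len(g),'open angle deg',np.degrees(np.arctan2(l[0],l[1])).round(2),'line x at y=-116:',(l[2]+(-116-l[3])*l[0]/l[1]).round(1),'at y=0',(l[2]+(-l[3])*l[0]/l[1]).round(1), 't',robot.get_obs()['time'])
k=W[:330].reshape(-1,3)[(np.hypot(*G.T)<13)]; k=k[(k[:,2]>.11)&(k[:,2]<.125)]; print('knuckle z',len(k),np.median(k[:,2]) if len(k) else '')
E
python3 s.py; python3 -m handwheel '[[[0,0,0],[0,0,0],1],[[0,0,0],[0,0,0],1],[[0,0,0],[0,0,0],1]]'; python3 s.py
```

```text
n 1712 open angle deg 19.98 line x at y=-116: -40.1 at y=0 2.1 t 31.0
knuckle z 1369 0.1158938482264352
time: 31.3
tool_pos: [0.4149, 0.2366, 0.1302]
ee_rot: [3.141, 0.0, 0.703]
wrist_force: [0.1, 0.2, 0.5]
width: 0.0005
finger_force: 0.0
n 1778 open angle deg 19.83 line x at y=-116: -39.7 at y=0 2.2 t 31.35
knuckle z 1360 0.11587510039907116
```

The door rebounded and now stands 20° open, so pushing is too lively. I'll regrip it instead, carry it to the bumper in the grip, and release it at rest.

```bash
python3 -m handwheel '[[[0,0,0],[-0.1,-0.08,0],1],[[0,0,0],[-0.1,-0.08,0.3],1],[[0,0,0.086],[0,0,0.5],0.6],[[0,0,0.086],[0,0,0.6],0.6],[[0,0,0.086],[0.05,0.2,0],0.6]]' >/dev/null; python3 -m handwheel '[[[0,0,0.086],[0.05,0.2,0],0.6],[[0,0,0.086],[0.05,0.2,0],0.6],[[0,0,0.086],[0,0.2,0],0.6],[[0,0,0.086],[0,0.2,0],0.6],[[0,0,0.086],[0,0,0],0.6]]' >/dev/null;  python3 -m handwheel '[[[0,0,0.086],[0,0,0],0.6],[[0,0,0],[0,0,0],0.6],[[0,0,0],[0,0,0],0.6]]'
cat > a2.py <<'E'
from h import *
o=robot.get_obs(); y=o['ee_rot'][2]; th=np.radians(40.3); Rg=np.array([[np.cos(th),-np.sin(th)],[np.sin(th),np.cos(th)]])
P0=np.array([.3915,.3352]); print('TCP guard rel pin',((o['tool_pos'][:2]-P0)@Rg*1000).round(1),'z',o['tool_pos'][2].round(4),'yaw-130.3',np.degrees(y).round(2)-130.3, 'F guard',(o['wrist_force'][:2]@Rg).round(2),'t',o['time'])
p,d,K,E=cam('wrist'); W=cloud(d,K,E); w=W[:420].reshape(-1,3); G=(w[:,:2]-P0)@Rg*1000; rr=np.hypot(*G.T)
m=(w[:,2]>.1265)&(w[:,2]<.1335)&(rr>14)&(rr<60)&(G[:,1]<-10)&(G[:,0]<6); g=G[m].astype(np.float32)
if len(g)>50:
    l=cv2.fitLine(g,cv2.DIST_HUBER,0,.01,.01).ravel(); l[:2]*=np.sign(l[1]); print('n',len(g),'open angle',np.degrees(np.arctan2(l[0],l[1])).round(2),'x at y=0',(l[2]-l[3]*l[0]/l[1]).round(1))
E
python3 a2.py
```

```text
time: 32.65
tool_pos: [0.412, 0.2783, 0.2003]
ee_rot: [3.142, 0.0, 1.916]
wrist_force: [0.1, -0.5, 0.4]
width: 0.0376
finger_force: 0.0
TCP guard rel pin [-21.2 -56.6] z 0.2003 yaw-130.3 -20.510000000000005 F guard [-0.22 -0.41] t 32.65
n 794 open angle 16.61 x at y=0 -0.5
```

```bash
python3 -m handwheel '[[[0,0,0.01],[0.04,0.03,-0.4],0.6],[[0,0,0],[0,0,-0.5],0.6],[[0,0,0],[0,0,-0.45],0.6],[[0,0,0],[0,0,-0.18],0.6],[[0,0,0],[0,0,0],0.6]]'; python3 a2.py;  python3 -m handwheel '[[[0,0,0],[0,0,0],0.75],[[0,0,0],[0,0,0],0.8],[[0,0,0],[0,0,0],0.85],[[0,0,0],[0,0,0],0.88],[[0,0,0],[0,0,0],1]]'; python3 -m handwheel '[[[0,0,0],[0,0,0],1],[[0,0,0],[0,0,0],1],[[0,0,0],[0,0,0],1]]'; python3 a2.py
```

```text
time: 33.2
tool_pos: [0.4132, 0.2794, 0.1224]
ee_rot: [-3.138, 0.0, 1.934]
wrist_force: [-0.3, -0.2, 0.4]
width: 0.0377
finger_force: 0.0
TCP guard rel pin [-19.5 -56.6] z 0.1224 yaw-130.3 -19.510000000000005 F guard [-0.33  0.03] t 33.2
n 1800 open angle 17.41 x at y=0 0.1
time: 33.75
tool_pos: [0.4142, 0.28, 0.1243]
ee_rot: [3.141, 0.0, 1.935]
wrist_force: [0.3, -1.3, 0.9]
width: 0.0095
finger_force: 30.0
time: 34.05
tool_pos: [0.4143, 0.28, 0.1243]
ee_rot: [3.141, 0.0, 1.935]
wrist_force: [-0.4, -0.1, 4.3]
width: 0.0096
finger_force: 30.0
TCP guard rel pin [-18.3 -56.8] z 0.1243 yaw-130.3 -19.450000000000017 F guard [-0.37  0.24] t 34.05
n 1778 open angle 19.16 x at y=0 0.8
```

Run:
```python
from h import *
o=robot.get_obs(); y=o['ee_rot'][2]; r=.0597; C=o['tool_pos'][:2]+r*np.array([np.cos(y),np.sin(y)]); print(C)
f=lambda a:C-r*np.array([np.cos(a),np.sin(a)])
a=y
for i in range(10):
    b=a+.02*np.pi/2; print(i,((f(b)-f(a))/.05).round(4),(130.3-np.degrees(b)).round(2)); a=b
```

```text
[0.39305379 0.33579431]
0 [0.0348 0.0139] 17.65
1 [0.0344 0.015 ] 15.85
2 [0.0339 0.0161] 14.05
3 [0.0334 0.0171] 12.25
4 [0.0328 0.0182] 10.45
5 [0.0322 0.0192] 8.65
6 [0.0316 0.0202] 6.85
7 [0.031  0.0212] 5.05
8 [0.0303 0.0221] 3.25
9 [0.0296 0.0231] 1.45
```

```bash
python3 -m handwheel '[[[0,0,0.02],[0.035,0.014,0],1],[[0,0,0.02],[0.034,0.015,0],1],[[0,0,0.02],[0.034,0.016,0],1],[[0,0,0.02],[0.033,0.017,0],1],[[0,0,0],[0,0,0],1]]'; python3 a2.py; python3 -m handwheel '[[[0,0,0.02],[0.033,0.018,0],1],[[0,0,0.02],[0.032,0.019,0],1],[[0,0,0.02],[0.032,0.02,0],1],[[0,0,0],[0,0,0],1],[[0,0,0],[0,0,0],1]]'; python3 a2.py
```

```text
time: 34.6
tool_pos: [0.4211, 0.2832, 0.1242]
ee_rot: [3.141, -0.0, 2.06]
wrist_force: [-1.3, -0.3, 2.9]
width: 0.0094
finger_force: 30.0
TCP guard rel pin [-11.  -58.8] z 0.1242 yaw-130.3 -12.260000000000005 F guard [-1.13  0.61] t 34.6
n 1760 open angle 10.94 x at y=0 0.1
time: 35.15
tool_pos: [0.4258, 0.2861, 0.1242]
ee_rot: [3.141, -0.0, 2.154]
wrist_force: [-0.4, -0.5, 4.0]
width: 0.0097
finger_force: 30.0
TCP guard rel pin [ -5.6 -59.7] z 0.1242 yaw-130.3 -6.910000000000011 F guard [-0.63 -0.11] t 35.15
n 1771 open angle 6.87 x at y=0 0.7
```

```bash
python3 -m handwheel '[[[0,0,0.01],[0.0157,0.0105,0],1],[[0,0,0.01],[0.0155,0.0107,0],1],[[0,0,0.01],[0.0154,0.0109,0],1],[[0,0,0],[0,0,0],1],[[0,0,0],[0,0,0],1]]'>/dev/null; python3 a2.py; python3 -m handwheel '[[[0,0,0.005],[0.0077,0.0055,0],1],[[0,0,0],[0,0,0],1],[[0,0,0.005],[0.0076,0.0056,0],1],[[0,0,0],[0,0,0],1],[[0,0,0],[0,0,0],1]]'>/dev/null; python3 a2.py
cat > bp.py <<'E'
from h import *
p,d,K,E=cam('wrist'); cv2.imwrite('pics/bp.png',p[...,::-1])
th=np.radians(40.3); Rg=np.array([[np.cos(th),-np.sin(th)],[np.sin(th),np.cos(th)]])
W=cloud(d,K,E).reshape(-1,3); G=(W[:,:2]-[.3915,.3352])@Rg*1000
m=(np.abs(G[:,1]+116)<14)&(W[:,2]>.1)&(np.abs(G[:,0])<30); print(m.sum())
E
python3 bp.py
```

```text
TCP guard rel pin [ -2.7 -60. ] z 0.1241 yaw-130.3 -4.1200000000000045 F guard [-0.24  0.73] t 35.7
n 1730 open angle 4.44 x at y=0 0.8
TCP guard rel pin [ -1.8 -60. ] z 0.1241 yaw-130.3 -3.220000000000013 F guard [-1.16  0.11] t 36.25
n 1724 open angle 3.54 x at y=0 0.8
167
```

```bash
cat > q.py <<'E'
from h import *
o=robot.get_obs(); th=np.radians(40.3); Rg=np.array([[np.cos(th),-np.sin(th)],[np.sin(th),np.cos(th)]])
print('rel',((o['tool_pos'][:2]-[.3915,.3352])@Rg*1000).round(2),'ang',(130.3-np.degrees(o['ee_rot'][2])).round(2),'F',(o['wrist_force'][:2]@Rg).round(2),o['wrist_force'][2].round(1),'Tz',o['wrist_torque'].round(3),o['time'])
E
python3 q.py; for k in 1 2 3; do python3 -m handwheel '[[[0,0,0.005],[0.0076,0.0057,0],1],[[0,0,0],[0,0,0],1],[[0,0,0],[0,0,0],1]]'>/dev/null; python3 q.py; done
```

```text
rel [ -1.78 -60.03] ang 3.22 F [-0.34  0.  ] 5.8 Tz [-0.134  0.354 -0.027] 36.35
rel [ -1.53 -60.04] ang 2.78 F [-1.55  0.55] 5.6 Tz [-0.118  0.427  0.027] 36.65
rel [ -1.47 -60.01] ang 2.34 F [-2.73  1.19] 7.3 Tz [-0.26   0.529 -0.124] 36.95
rel [ -1.45 -60.04] ang 1.9 F [-3.81  1.27] 7.2 Tz [-0.411  0.698 -0.154] 37.25
```

```bash
python3 -m handwheel '[[[0,0,-0.005],[-0.0076,-0.0057,0.006],1],[[0,0,0],[0,0,0],1],[[0,0,0],[0,0,0],1]]'>/dev/null; python3 q.py;  python3 -m handwheel '[[[0,0,-0.004],[-0.006,-0.0046,0.006],1],[[0,0,0],[0,0,0],1],[[0,0,0],[0,0,0],1]]'>/dev/null; python3 q.py; python3 -m handwheel '[[[0,0,0],[0,0,0],1],[[0,0,0],[0,0,0],1],[[0,0,0],[0,0,0],1]]'>/dev/null; python3 q.py
```

```text
rel [ -1.47 -60.04] ang 2.33 F [-2.17  1.68] 5.8 Tz [-0.281  0.631 -0.147] 37.55
rel [ -1.5  -59.99] ang 2.69 F [-1.16  1.25] 4.5 Tz [-0.108  0.436 -0.017] 37.85
rel [ -1.5  -60.02] ang 2.7 F [-1.48  1.6 ] 2.6 Tz [-0.019  0.507 -0.048] 38.15
```

```bash
python3 -m handwheel '[[[0,0,0],[0,0,0],0.88],[[0,0,0],[0,0,0],0.86],[[0,0,0],[0,0,0],0.86],[[0,0,0],[0,0,0],0.86],[[0,0,0],[0,0,0],0.86]]'; python3 q.py; python3 a2.py; python3 -m handwheel '[[[0,0,0],[0,0,0],0.86],[[0,0,0],[0,0,0],0.86],[[0,0,0],[0,0,0],0.86],[[0,0,0],[0,0,0],0.86],[[0,0,0],[0,0,0],0.86]]' >/dev/null;  python3 a2.py
```

```text
time: 38.65
tool_pos: [0.4294, 0.2884, 0.1243]
ee_rot: [3.142, 0.0, 2.227]
wrist_force: [-0.3, -0.4, -0.2]
width: 0.013
finger_force: 0.0
rel [ -1.36 -60.21] ang 2.71 F [-0.51 -0.14] -0.2 Tz [-0.022  0.015  0.015] 38.65
TCP guard rel pin [ -1.4 -60.2] z 0.1243 yaw-130.3 -2.710000000000008 F guard [-0.51 -0.14] t 38.65
n 1717 open angle 4.3 x at y=0 1.1
TCP guard rel pin [ -1.4 -60.1] z 0.1244 yaw-130.3 -2.710000000000008 F guard [-0.31 -0.61] t 39.2
n 1703 open angle 4.29 x at y=0 1.1
```

```bash
cat > q.py <<'E'
from h import *
th=np.radians(40.3); Rg=np.array([[np.cos(th),-np.sin(th)],[np.sin(th),np.cos(th)]]); L=[]
for i in range(6):
    o=robot.get_obs(); L.append([*(o['wrist_force'][:2]@Rg),o['wrist_force'][2],*o['wrist_torque']]); robot.snapshot('wrist')
print('rel',((o['tool_pos'][:2]-[.3915,.3352])@Rg*1000).round(2),'ang',(130.3-np.degrees(o['ee_rot'][2])).round(2),'F,T',np.mean(L,0).round(3),o['time'])
E
python3 q.py; python3 -m handwheel '[[[0,0,-0.003],[-0.0046,-0.0034,0],0.9],[[0,0,0],[0,0,0],1],[[0,0,0],[0,0,0],1],[[0,0,0],[0,0,0],1]]'>/dev/null; python3 q.py; python3 a2.py; python3 -m handwheel '[[[0,0,-0.003],[-0.0046,-0.0034,0],1],[[0,0,0],[0,0,0],1],[[0,0,0],[0,0,0],1]]'>/dev/null; python3 q.py; python3 a2.py
```

```text
rel [ -1.38 -60.15] ang 2.71 F,T [ 0.179 -0.04  -0.03  -0.043  0.019 -0.   ] 39.5
rel [ -1.74 -60.11] ang 2.98 F,T [-0.223  0.43   0.177 -0.106  0.062  0.018] 40.2
TCP guard rel pin [ -1.7 -60.1] z 0.1244 yaw-130.3 -2.980000000000018 F guard [-1.21 -0.26] t 40.25
n 1734 open angle 4.28 x at y=0 1.3
rel [ -1.94 -60.11] ang 3.25 F,T [-0.289 -0.172  0.152 -0.14   0.105  0.029] 40.85
TCP guard rel pin [ -2.  -60.1] z 0.1245 yaw-130.3 -3.250000000000014 F guard [-0.66 -0.28] t 40.9
n 1741 open angle 4.7 x at y=0 1.5
```

```bash
python3 -m handwheel '[[[0,0,0.006],[0.009,0.007,0],1],[[0,0,0],[0,0,0],1],[[0,0,0],[0,0,0],1]]'; python3 q.py; for i in 1 2 3; do python3 -m handwheel '[[[0,0,0.004],[0.0061,0.0046,0],1],[[0,0,0],[0,0,0],1],[[0,0,0],[0,0,0],1]]'>/dev/null; python3 q.py; done; python3 a2.py
```

```text
time: 41.25
tool_pos: [0.4293, 0.2884, 0.1244]
ee_rot: [-3.141, 0.0, 2.227]
wrist_force: [-0.0, -0.9, 0.5]
width: 0.0095
finger_force: 30.0
rel [ -1.5  -60.14] ang 2.71 F,T [-1.028 -0.485  0.42  -0.227  0.216  0.005] 41.5
rel [ -1.39 -60.14] ang 2.36 F,T [-3.533 -0.245  2.281 -0.558  0.584 -0.072] 42.1
rel [ -1.35 -60.13] ang 1.99 F,T [-5.685 -0.06   2.895 -0.766  0.864 -0.127] 42.7
rel [ -1.35 -60.14] ang 1.64 F,T [-6.536  0.184  3.456 -0.854  1.014 -0.183] 43.3
TCP guard rel pin [ -1.3 -60.2] z 0.1244 yaw-130.3 -1.6500000000000057 F guard [-6.25  0.16] t 43.35
n 1717 open angle 3.81 x at y=0 1.2
```

```bash
python3 -m handwheel '[[[0,0,-0.004],[-0.0061,-0.0046,0],1],[[0,0,-0.004],[-0.0061,-0.0046,0],1],[[0,0,-0.004],[-0.0061,-0.0046,0],1],[[0,0,0],[0,0,0],1],[[0,0,0],[0,0,0],1]]'>/dev/null; python3 q.py; python3 -m handwheel '[[[0,0,-0.002],[-0.003,-0.0023,0],1],[[0,0,0],[0,0,0],1],[[0,0,0],[0,0,0],1]]'; python3 q.py
```

```text
rel [ -1.38 -60.12] ang 2.71 F,T [-4.103e+00 -2.640e-01  2.151e+00 -6.050e-01  6.320e-01  1.000e-03] 44.15
time: 44.5
tool_pos: [0.4293, 0.2884, 0.1244]
ee_rot: [3.141, 0.0, 2.224]
wrist_force: [-2.8, -3.3, 1.2]
width: 0.0095
finger_force: 30.0
rel [ -1.43 -60.12] ang 2.89 F,T [-3.283 -0.026  1.064 -0.517  0.458  0.042] 44.75
```

```bash
python3 -m handwheel '[[[0,0,0],[-0.003,-0.0026,0],1],[[0,0,0],[0,0,0],1],[[0,0,0],[0,0,0],1]]'>/dev/null; python3 q.py; python3 -m handwheel '[[[0,0,0],[-0.003,-0.0026,0],1],[[0,0,0],[0,0,0],1],[[0,0,0],[0,0,0],1]]'>/dev/null; python3 q.py
```

```text
rel [ -1.51 -60.09] ang 2.89 F,T [-1.488 -0.48  -0.011 -0.271  0.201  0.046] 45.35
rel [ -1.81 -60.09] ang 2.89 F,T [ 0.208 -0.236 -0.323 -0.065  0.021 -0.003] 45.95
```

```bash
python3 -m handwheel '[[[0,0,0],[0.0017,0.0014,0],1],[[0,0,0],[0,0,0],1]]'>/dev/null; python3 q.py; python3 -m handwheel '[[[0,0,0],[0,0,0],0.86],[[0,0,0],[0,0,0],0.86],[[0,0,0],[0,0,0],0.6],[[0,0,0],[0,0,0],0.6],[[0,0,0],[0,0,0],0.6]]'; python3 -m handwheel '[[[0,0,0],[0,0,0.2],0.6],[[0,0,0],[0,0,0.5],0.6],[[0,0,0],[0,0,0.7],0.6],[[0,0,0],[0,0,0.7],0.6],[[0,0,0],[0,0,0.4],0.6]]' >/dev/null; python3 -m handwheel '[[[0,0,-0.095],[-0.4,-0.2,0],0.6],[[0,0,-0.095],[-0.4,-0.1,0],0.6],[[0,0,-0.095],[-0.3,0,0],0.6],[[0,0,-0.095],[-0.3,0.1,0],0.6],[[0,0,-0.095],[-0.2,0.1,0],0.6]]' >/dev/null; python3 -m handwheel '[[[0,0,-0.095],[0,0,0],0.6],[[0,0,-0.095],[0,0,0],0.6],[[0,0,-0.095],[0,0,0],0.6],[[0,0,-0.095],[0,0,0],0.6],[[0,0,-0.095],[0,0,0],0.6]]'; python3 -m handwheel '[[[0,0,0],[0,0,0],0.6],[[0,0,0],[0,0,0],0.6],[[0,0,0],[0,0,0],0.6]]'
cat > v.py <<'E'
from h import *
import sys
p,d,K,E=cam('wrist'); W=cloud(d,K,E); th=np.radians(40.3); Rg=np.array([[np.cos(th),-np.sin(th)],[np.sin(th),np.cos(th)]])
G=(W[...,:2]-[.3915,.3352])@Rg*1000; Z=W[...,2]*1000; x,y=G[...,0],G[...,1]
# rail in y-slices: front/rear edges among z 127.5-133
for yy in (-110,-100,-90,-80,-60,-40,-25):
    m=(abs(y-yy)<3)&(Z>127.8)&(Z<133)&(x>-40)&(x<6); print(yy,m.sum(),np.quantile(x[m],[.03,.5,.97]).round(1) if m.sum()>3 else '')
m=(abs(y+117)<8)&(Z>95)&(Z<127.5)&(x>-40)&(x<6); print('bumper zone',m.sum(),np.c_[x[m],Z[m]][np.argsort(x[m])][::max(1,m.sum()//12)].round(1).tolist())
m=(np.hypot(x-15,y+117)<16)&(Z>124)&(Z<128.5); print('strike',cv2.minAreaRect(np.c_[x[m],y[m]].astype(np.float32)))
m=(np.hypot(x,y)<12.5)&(Z>112)&(Z<125); print('kn z',np.median(Z[m]),x[m].mean(),y[m].mean(),robot.get_obs()['time'])
E
python3 v.py
```

```text
rel [ -1.82 -60.09] ang 2.89 F,T [ 0.02   0.052 -0.173 -0.025  0.034 -0.002] 46.45
time: 47.0
tool_pos: [0.429, 0.2881, 0.1245]
ee_rot: [3.141, 0.0, 2.224]
wrist_force: [-0.6, 0.2, 0.3]
width: 0.0334
finger_force: 0.0
time: 48.5
tool_pos: [0.349, 0.2832, 0.2504]
ee_rot: [3.141, -0.001, 0.725]
wrist_force: [-0.3, -0.1, 0.5]
width: 0.0376
finger_force: 0.0
time: 48.8
tool_pos: [0.349, 0.2832, 0.2498]
ee_rot: [3.141, -0.0, 0.733]
wrist_force: [-0.2, 0.2, 0.5]
width: 0.0375
finger_force: 0.0
-110 0 
-100 0 
-90 7 [-6.8 -3.8 -1. ]
-80 9 [-6.6 -5.  -3.4]
-60 42 [-6.4 -3.1  0.8]
-40 73 [-6.  -2.1  2.6]
-25 91 [-5.8 -1.   3.7]
bumper zone 323 [[-10.5, 123.4], [-8.9, 124.3], [-7.3, 126.2], [-6.2, 124.7], [-4.8, 125.6], [-3.3, 126.0], [-2.2, 124.2], [-0.7, 124.6], [1.1, 119.7], [2.5, 119.7], [3.6, 118.0], [4.4, 125.7], [5.7, 125.7]]
strike ((12.584650039672852, -117.04303741455078), (26.56258773803711, 21.977251052856445), 0.28866803646087646)
kn z 116.08119155249585 -0.0008899254171631059 -1.5495355609368193 48.85
```

Run:
```python
from h import *
p,d,K,E=cam('wrist'); W=cloud(d,K,E); th=np.radians(40.3); Rg=np.array([[np.cos(th),-np.sin(th)],[np.sin(th),np.cos(th)]])
G=(W[...,:2]-[.3915,.3352])@Rg*1000
q=np.array([.3915,.3352])+Rg@np.array([0,-.116]); xx=np.linalg.inv(E)@np.array([*q,.12,1]); u,v=(K@xx[:3]/xx[2])[:2]; print(u,v)
u=int(round(u))
for c in (u-12,u-3,u,u+3): print(c,[(r,p[r,c].tolist(),G[r,c].round(1).tolist(),round(float(W[r,c,2]*1000))) for r in range(int(v)-7,int(v)+8)])
print(robot.get_obs()['time'])
```

```text
434.4549088508023 155.05616608499287
422 [(148, [58, 60, 61], [5.5, -106.6], 114), (149, [65, 63, 59], [4.7, -107.3], 113), (150, [108, 93, 74], [4.1, -111.4], 99), (151, [155, 129, 92], [4.1, -141.3], 3), (152, [178, 147, 102], [3.0, -142.0], 1), (153, [182, 151, 109], [1.9, -142.3], 1), (154, [176, 158, 136], [0.7, -142.7], 0), (155, [179, 178, 175], [-0.3, -103.9], 125), (156, [190, 192, 194], [-1.1, -104.0], 125), (157, [196, 198, 200], [-1.9, -103.7], 126), (158, [196, 197, 199], [-2.7, -103.9], 126), (159, [194, 196, 198], [-3.5, -104.0], 126), (160, [194, 196, 199], [-4.3, -104.1], 126), (161, [195, 196, 199], [-5.1, -104.2], 126), (162, [194, 197, 198], [-5.9, -104.3], 126)]Traceback (most recent call last):
  File "<stdin>", line 6, in <module>
ValueError: cannot convert float NaN to integer
```

Run:
```python
from h import *
p,d,K,E=cam('wrist'); W=cloud(d,K,E); th=np.radians(40.3); Rg=np.array([[np.cos(th),-np.sin(th)],[np.sin(th),np.cos(th)]])
G=(W[...,:2]-[.3915,.3352])@Rg*1000
for c in (428,431,434,437,440): print(c,[(r,int(p[r,c].mean()),int(p[r,c,0])-int(p[r,c,2]),G[r,c,0].round(1),(W[r,c,2]*1000).round(0)) for r in range(146,172)])
print(robot.get_obs()['time'])
```

```text
428 [(146, 188, -6, np.float64(7.0), np.float64(127.0)), (147, 181, -7, np.float64(6.3), np.float64(125.0)), (148, 158, -7, np.float64(5.4), np.float64(126.0)), (149, 111, -6, np.float64(4.6), np.float64(127.0)), (150, 54, -4, np.float64(4.0), np.float64(116.0)), (151, 19, 1, np.float64(3.1), np.float64(117.0)), (152, 18, 3, np.float64(2.3), np.float64(116.0)), (153, 32, 3, np.float64(1.5), np.float64(116.0)), (154, 75, 4, np.float64(0.7), np.float64(117.0)), (155, 137, 1, np.float64(-0.2), np.float64(125.0)), (156, 185, -4, np.float64(-1.0), np.float64(125.0)), (157, 196, -4, np.float64(-1.8), np.float64(126.0)), (158, 197, -4, np.float64(-2.6), np.float64(125.0)), (159, 195, -3, np.float64(-3.4), np.float64(126.0)), (160, 196, -4, np.float64(-4.2), np.float64(127.0)), (161, 196, -3, np.float64(-5.0), np.float64(126.0)), (162, 196, -4, np.float64(-5.8), np.float64(126.0)), (163, 196, -4, np.float64(-6.7), np.float64(125.0)), (164, 195, -3, np.float64(-7.5), np.float64(125.0)), (165, 187, -5, np.float64(-8.3), np.float64(125.0)), (166, 162, 2, np.float64(-9.1), np.float64(125.0)), (1
[... 5019 characters left out ...]
7.0)), (159, 197, -3, np.float64(-3.1), np.float64(126.0)), (160, 195, -4, np.float64(-3.9), np.float64(126.0)), (161, 196, -4, np.float64(-4.7), np.float64(126.0)), (162, 196, -5, np.float64(-5.5), np.float64(126.0)), (163, 196, -3, np.float64(-6.3), np.float64(125.0)), (164, 196, -4, np.float64(-7.2), np.float64(125.0)), (165, 195, -4, np.float64(-8.0), np.float64(126.0)), (166, 186, -4, np.float64(-8.8), np.float64(126.0)), (167, 159, 2, np.float64(-9.6), np.float64(125.0)), (168, 136, 36, np.float64(-10.5), np.float64(124.0)), (169, 142, 70, np.float64(-16.0), np.float64(-1.0)), (170, 146, 78, np.float64(-17.2), np.float64(-0.0)), (171, 146, 78, np.float64(-18.3), np.float64(1.0))]
48.95
```

Door is home on both pins. It rests at the bumper within about half a millimetre, has stayed put for 2 s, and the gripper is clear. Handing in.

```bash
python3 -c "
from bench import robot
print(robot.close_job())"
```

```text
the job is handed in; nothing more can be done
None
```

The job is handed in: the door hangs with both knuckles home on the pins and was released swung shut. The last camera check put it about half a millimetre short of the bumper, so I can't confirm it touches. It took a second closing after it rebounded about 20° open once.

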